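Punch the missing gauge mark in a weld test strip

ROBOT

A 6-joint arm with a two-finger parallel gripper is mounted at the origin on the work surface. World frame = base frame: x ahead of the robot, y to its left, z up, the work surface at z = 0. Lengths are in mm, angles in rad, forces in N, time in s.
With the tool pointing down it reaches from about 275 to 1000 mm from the base axis. Payload 8.4 kg.
Tool frame: the origin (TCP) lies at the very end of the fingers, on their centre line; the grasp point (between the pads) lies r.hold_point_z behind it (r.hold_point_z is the distance from the TCP to the grasp point, in mm); x points along the fingers, z is the direction in which the jaws open and shut, and the axes are right-handed (so a half turn about x gives the same grasp; the last joint's range is limited). The gripper opens to 85 mm and grips with 20 to 120 N. Pads are 22 mm wide; open, the fingers measure 114 mm over their backs; the gripper's body (76 mm by 85 mm) begins 54 mm behind the grasp point. The pads swing forward as they close: fully open they stand 13 mm farther back than shut.
Start: joints at [1.26, 0.353, 1.633, -0, 1.155, -0.002], TCP at [189.946, 595.439, 196.381] pointing down, gripper open.
Joint ranges: [-2.63, 2.63], [-0.92, 2.1], [0.06, 2.66], [-1.3, 4.44], [0, 2.69], [-3.02, 3.02]. Speed limits (rad/s): [2.22, 2.22, 2.79, 3.14, 3.14, 3.14].

INTERFACE

Orientations are given as [roll, pitch, yaw] about the fixed x, y, z axes, in that order (R = Rz(yaw) Ry(pitch) Rx(roll)).
In Python, from rig import r gives the robot as it stands.
- The arm moves only by the tool jog_arm, never from a script. Its argument "series" is a list of rows, each a list of 7 numbers: the turn, a rotation vector about the tool's x, y, z in degrees, then the shift along the tool's x, y, z in cm, then the opening, from 0 (shut) to 1 (fully open). In form: [[wx, wy, wz, tx, ty, tz, fingers], ...]. A call has 1 to 20 rows; each row shifts and turns the commanded pose from where the row before left it, along the tool's axes as they then stand; what a row does not reach is not made up. A row lasts 1/10 s, in which the tool goes at most 50 mm and 8.59 degrees, less where a joint would pass 70% of its speed; a pose out of reach is approached as far as the arm can. A call with a gripper value outside its range is refused whole. The fingers move at their own pace and stop on an object; "force" is the grip in N (left out, the last holds). Time passes only in rows, so rows that do not move let the fingers close. It gives the time, the measured TCP pose, the force and the opening at its end, in the units of the state.
- r.sense(): the state, without advancing time (a new reading comes with each control period).
- r.grab_frame(name): name is "scene" or "top" or "wrist"; returns (picture, depth): 400x640x3 uint8, red, green, blue; 400x640 float32, mm along the optical axis (not along the pixel's ray), 0 where there is no reading.
- r.get_calibration(name): a dict with "mtx" (3x3 intrinsics, pixels), "position" and "rotation" of the camera in the world; the wrist camera has in their place "mount" (4x4, takes a point from camera to tool coordinates, whose origin is the TCP and whose axes are the tool frame's). Camera axes: x right, y down, z forward; pixel columns grow to the right and rows downward; lengths in mm; the calibration is good to about 2 mm. A picture is of the moment at which its call begins: read the wrist's pose just before it. get_calibration takes no time and is no camera call.
- r.sign_off(): hands the job in, once; it reports no verdict.
The state is a dict: "clock": time; "qpos": joint angles; "qvel": joint speeds; "joint_efforts": joint torques, N m; "eef_pos": TCP position; "tcp_rot": TCP orientation; "contact_force": force on the tool from outside, world axes, zero at the start; "wrist_torque": the same for the moment, N m; "opening": opening from 0.0 (shut) to 1.0 (fully open).
Only numpy, scipy, OpenCV 4.12 (cv2) and the standard library are available. Lean on these libraries where they do the work, as an engineer would, in place of code of your own. Each camera call takes 0.05 s, during which the arm holds its last target.

TASK

Take the automatic centre punch out of the tool block and set the missing gauge mark in the clamped strip: put its nose down through the marking fixture's guide bush at the open end (the one away from the end stop), press straight down only until the sprung nose has gone in past its trip point, never with more than 25 N, and keep it square without levering it on the bush. Lift it straight out and stand it back fully home in the empty hole of the tool block; set the punch off nowhere else and leave the other tools and loose things as they are.

Things in the scene. Friction and masses are not known exactly. Their poses are not given: they have to be found in the camera images.
- punch: automatic centre punch: knurled steel with brass cap, the thickest and tallest of the three tools that stand nose down in the tool block; 0.12 to 0.2 kg. Origin on its axis, at the flat underside of its ferrule (shoulder that rests on the block); z up to the cap. Ferrule 18 mm diameter to z = 12 mm, body 16 mm diameter from 12 to 74 mm (grip about 45 mm up), cap to 91 mm
- nose (a joint): travel of the sprung nose into the punch (m): 0 out, moves from about 5 N on its point, 1.3 N more per mm, trips (makes the mark) at 0.0075, about 15 N; solid at 0.009, about 17 N, beyond which the force rises at once. Springs out again when lifted
- punch_tip (a point): the point of the punch's nose, on its axis, 44 mm below the punch's origin when sprung out. The nose is 8 mm in diameter, with a cone over its last 6 mm
- fixture: marking fixture, fixed, level: aluminium base 210 x 84 x 12 mm, two rails, a steel bridge over the middle. Origin: centre of its underside; x along its length, to the end stop (22 mm high block at x = 94 mm); z up. A steel strip 30 mm wide is clamped in it under the bridge: 3 to 12 mm thick, unmeasured, so its top is 15 to 24 mm above the bench and must be felt
- bridge: steel bridge plate of the fixture, 96 x 82 x 12 mm; origin at the centre of its underside, 28 mm above the bench (top at 40 mm, corner screw heads 5 mm higher). Two 10 mm through holes (hardened guide bushes, flush) on its centre line, 50 mm apart
- open_bush (a point): centre of the mouth (bridge top, 40 mm above the bench) of the guide bush away from the end stop, at fixture x = -25 mm; the mark is missing here. Straight 10 mm bore, 12 mm long; the nose has 1 mm of play all round
- stop_bush (a point): the same for the bush nearest the end stop, at fixture x = +25 mm; its mark is already made.
- tool_block: wooden tool block 52 x 164 x 56 mm, fixed to the bench; origin at the centre of its underside, y along the row of three 12 mm through holes, 52 mm apart. Fingers closing along its x find room on both sides of a tool.
- hole_0 (a point): centre of the mouth of the block's hole at block y = -52 mm, on its top face, 56 mm above the bench
- hole_1 (a point): the same for the middle hole
- hole_2 (a point): the same for the hole at block y = +52 mm
- pin_punch: dark steel pin punch, 13 mm diameter, standing 56 mm out of another hole of the block; origin at its shoulder. Bystander.
- scriber: slim aluminium scriber with pocket clip, 11 mm diameter, standing 78 mm out of another hole of the block; origin at its shoulder. Bystander.
- spare_strip: loose steel strip 170 x 30 x 6 mm lying beside the fixture; origin at the centre of its underside. Bystander.
- magnet_square: flat triangular magnetic welding square, 12 mm thick, 95 mm legs, lying beyond the tool block; origin on its underside. Bystander.
- chipping_hammer: chipping hammer, 240 mm, lying at the far side of the bench; origin under its middle. Bystander.
- wire_brush: wooden wire brush, 255 mm, lying at the far side of the bench; origin under its middle. Bystander.
- g_clamp: dark steel G-clamp, about 75 x 130 mm, lying flat on the bench to the robot's right of the fixture; origin under its middle. Bystander.
There are look-alikes about, which are no part of the job. Several things have the shape of the tool_block; the one meant has the colours described above.

How it is judged (in metres and radians):
On the way, in this order (a step that is already met when the one before it is completed fails the run):
1. the punch, nose through the open-end bush and square, is pressed on the strip past its trip point (value of joint nose above 0.0075 m and horizontal distance between punch_tip and open_bush below 0.003 m and height (world z) of punch_tip below 0.027 m and angle between punch's own z axis and vertical below 0.09 rad), for 0.05 s.
2. the punch is lifted out of the bush, its nose sprung out (height (world z) of punch_tip above 0.045 m and value of joint nose below 0.0015 m), for 0.05 s.
At the end, for the whole second after the job is handed in: The gauge mark has been punched through the open-end bush, and the punch stands at rest, released and upright (within 0.1 rad) in a hole of the tool block with its shoulder home on the block (origin within 4 mm of the centre of the hole's mouth), its nose sprung out ((distance between punch and hole_0 below 0.004 m or distance between punch and hole_1 below 0.004 m or distance between punch and hole_2 below 0.004 m) and angle between punch's own z axis and vertical below 0.1 rad and linear speed of punch below 0.02 m/s and value of joint nose below 0.0015 m); the robot touches nothing.
It fails at once if the punch is pushed against the fixture and its strip with more than 25 N (contact force between punch and fixture above 25 N).
It fails at once if the punch is levered or rammed against the bridge and its bushes with more than 15 N (contact force between punch and bridge above 15 N).
It fails at once if the punch is tilted more than 0.12 rad while its nose is in the bush (horizontal distance between punch_tip and open_bush below 0.006 m and height (world z) of punch_tip below 0.034 m and angle between punch's own z axis and vertical above 0.12 rad).
It fails at once if the punch is set off anywhere but in the open-end bush (value of joint nose above 0.005 m and horizontal distance between punch_tip and open_bush above 0.006 m).
It fails at once if another tool or loose thing is moved more than 15 mm (distance of any of pin_punch, scriber, spare_strip, magnet_square, chipping_hammer, wire_brush, g_clamp from where it was at the start of the episode above 0.015 m).
It also fails if it takes over 72 s, if anything falls off the work surface, if the arm or the gripper's body presses on something with over 40 N, if the wrist force passes 120 N, or if a joint passes its speed limit or range.

## Working session

There is one attempt and no reset: what is moved stays moved. The work goes in short steps, Python scripts to look and compute and a tool call to move; the robot and the scene stay as the last step left them, time stands still between calls to the robot, and variables do not carry over. Pictures are saved under pics/ and viewed, and the job is handed in when it is done.

Besides the shell and the picture viewer there is one more tool, called after "Emit:" as a command line: name --pt "numbers of a row" for each row, then --argument value for the rest. jog_arm: Moves the arm, as the interface text tells. Its arguments: {"type":"object","properties":{"series":{"type":"array"},"force":{"type":"number"}},"required":["series"]}

```bash
mkdir -p pics; ls; cat > h.py <<'E'
from rig import r
import numpy as np, cv2
from scipy.spatial.transform import Rotation as R
np.set_printoptions(suppress=True,precision=3)
def save(im,n): cv2.imwrite('pics/'+n,cv2.cvtColor(im,cv2.COLOR_RGB2BGR))
def camT(name,s=None):
    c=r.get_calibration(name)
    if 'mount' in c:
        s=s or r.sense()
        T=np.eye(4);T[:3,:3]=R.from_euler('xyz',s['tcp_rot']).as_matrix();T[:3,3]=s['eef_pos']
        T=T@np.array(c['mount'])
    else:
        T=np.eye(4);T[:3,:3]=np.array(c['rotation']);T[:3,3]=c['position']
    return np.array(c['mtx']),T
def pts(K,T,u,v,d):
    u=np.asarray(u,float);v=np.asarray(v,float)
    p=np.stack([(u-K[0,2])/K[0,0]*d,(v-K[1,2])/K[1,1]*d,d],-1)
    return p@T[:3,:3].T+T[:3,3]
def plane(K,T,u,v,z):
    d=T[:3,:3]@np.array([(u-K[0,2])/K[0,0],(v-K[1,2])/K[1,1],1]);return T[:3,3]+d*(z-T[2,3])/d[2]
E
python3 - <<'E'
from h import *
print(r.sense(), r.hold_point_z)
for n in ['scene','top','wrist']:
    s=r.sense();im,d=r.grab_frame(n);K,T=camT(n,s);print(n,K,T)
    save(im,n+'0.png');np.savez(n+'0.npz',im=im,d=d,K=K,T=T)
E
```

```text
pics
{'clock': 0.0, 'qpos': array([ 1.26 ,  0.354,  1.634, -0.   ,  1.155, -0.002]), 'qvel': array([-0.001,  0.001,  0.001, -0.002,  0.   ,  0.   ]), 'joint_efforts': array([  0.   , -60.524, -34.207,   0.   ,   0.009,  -0.   ]), 'eef_pos': array([189.787, 594.914, 195.633]), 'tcp_rot': array([-3.126,  1.569, -1.864]), 'contact_force': array([-0.553,  0.096,  0.135]), 'wrist_torque': array([0.016, 0.018, 0.072]), 'opening': 1.0006058862701603} 18.700000000000003
scene [[370.521   0.    318.921]
 [  0.    370.521 203.667]
 [  0.      0.      1.   ]] [[  -2.13     0.012    2.181 1239.931]
 [  -2.13     0.012    2.181  434.19 ]
 [  -2.13     0.012    2.181  591.862]
 [   0.       0.       0.       1.   ]]
top [[489.64    0.    320.246]
 [  0.    489.64  194.539]
 [  0.      0.      1.   ]] [[  -2.965   -0.009   -1.563  331.051]
 [  -2.965   -0.009   -1.563  -36.799]
 [  -2.965   -0.009   -1.563 1405.305]
 [   0.       0.       0.       1.   ]]
wrist [[347.231   0.    325.527]
 [  0.    347.231 196.685]
 [  0.      0.      1.   ]] [[  0.305   0.902   0.305 111.802]
 [  0.952  -0.288  -0.098 619.285]
 [ -0.      0.32   -0.947 372.017]
 [  0.      0.      0.      1.   ]]
```

```bash
sed -i "s/T\[:3,:3\]=np.array(c\['rotation'\])/T[:3,:3]=R.from_euler('xyz',c['rotation']).as_matrix()/" h.py
python3 - <<'E'
from h import *
for n in ['scene','top']:
    K,T=camT(n);z=np.load(n+'0.npz');np.savez(n+'0.npz',im=z['im'],d=z['d'],K=K,T=T);print(T)
E
```

```text
[[  -0.573    0.44    -0.691 1239.931]
 [   0.819    0.296   -0.491  434.19 ]
 [  -0.012   -0.848   -0.53   591.862]
 [   0.       0.       0.       1.   ]]
[[   0.008   -0.984    0.175  331.051]
 [  -1.      -0.009   -0.008  -36.799]
 [   0.009   -0.175   -0.984 1405.305]
 [   0.       0.       0.       1.   ]]
```

View pics/scene0.png

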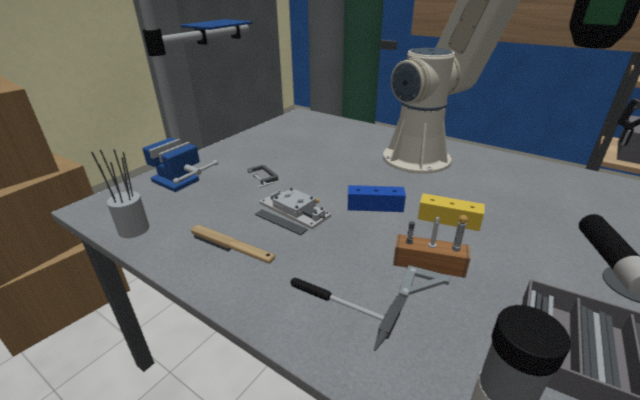

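View pics/top0.png

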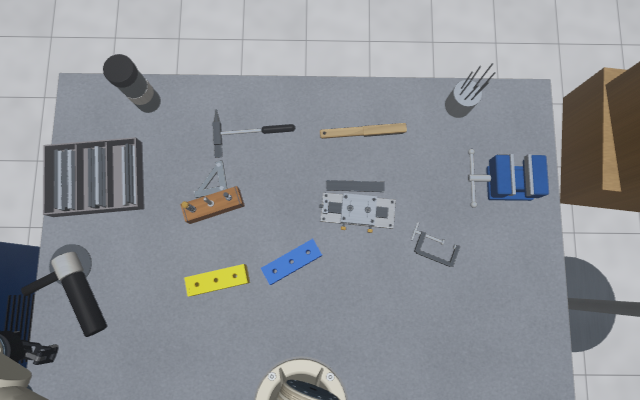

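View pics/wrist0.png

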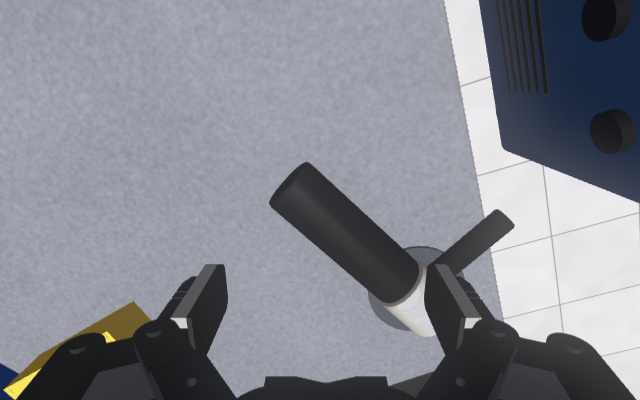

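The wooden block is the brown one with the tools: scene (432,255), top (212,204). The blue block at top (291,261) and the yellow one at (216,280) are empty look-alikes. Possible tools: scene (410,232) is a short dark one, (433,232) a slim light one, and (460,233) is thick with a brass cap. I'll check these in close crops.

```bash
python3 - <<'E'
from h import *
a=np.load('scene0.npz')['im'][195:285,380:490];b=np.load('top0.npz')['im'][150:240,170:290];c=np.load('top0.npz')['im'][165:245,310:410]
a=cv2.resize(a,(440,360),interpolation=cv2.INTER_CUBIC);
save(np.hstack([a,cv2.resize(b,(320,240)).copy() if 0 else cv2.resize(b,(360,360))]),'crop1.png')
save(cv2.resize(c,(750,600),interpolation=cv2.INTER_CUBIC),'crop2.png')
E
```

```text
(no output)
```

View pics/crop1.png

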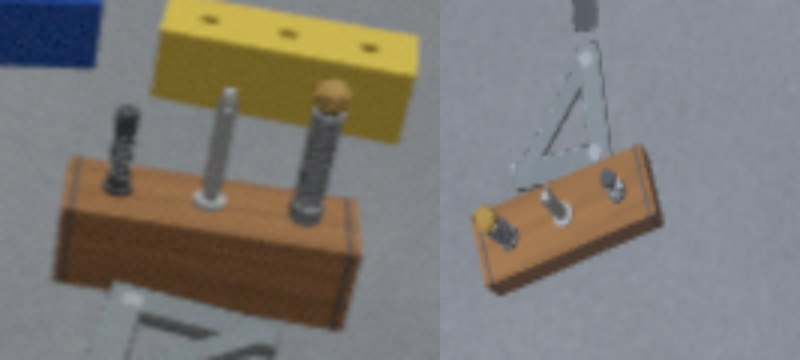

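View pics/crop2.png

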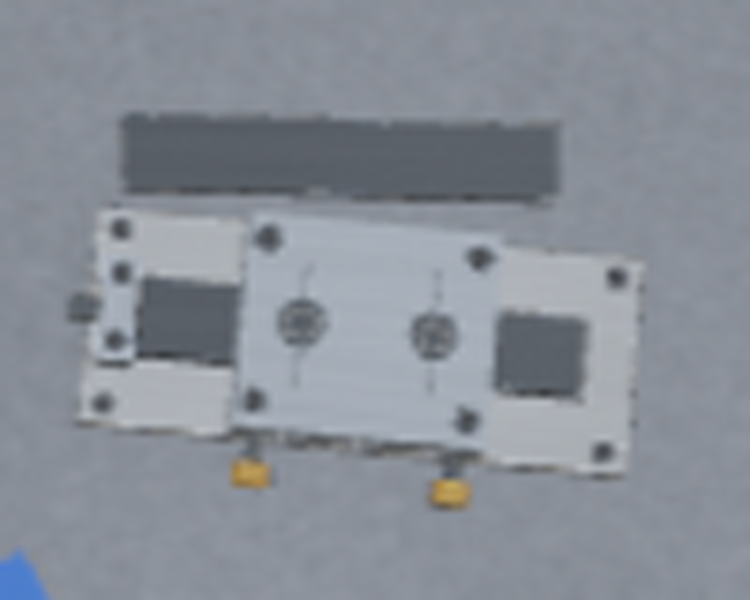

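Crops: the punch is the thickest tool with the brass cap, scene (460,235), top about (243,205)→ block's left end in the top image. The end stop is the raised bar at the left end of the fixture (top x≈325), so the open bush is the right one, around top (368,210). I'll take coarse positions of both, then look closer with the wrist camera.

```bash
python3 - <<'E'
from h import *
z=np.load('top0.npz');K,T,d,im=z['K'],z['T'],z['d'],z['im']
def P(u,v,zz): return plane(K,T,u,v,zz)
sx=100/750;
# bushes
for nm,u,v in [('stop',300,322),('open',433,336)]:
    print(nm,P(310+u*sx-.0,165+v*80/600,40))
# end heights
v,u=np.mgrid[165:245,310:410];W=pts(K,T,u,v,d[165:245,310:410]);
Z=W[...,2]
for c in [(310,120),(345,120),(230,105),(560,600),(350,540),(400,360)]:
    print(c,Z[int(c[0]*80/600),int(c[1]*sx)])
hsv=cv2.cvtColor(im,cv2.COLOR_RGB2HSV)
# block brown top
v,u=np.mgrid[150:240,170:290];W=pts(K,T,u,v,d[150:240,170:290]);hh=hsv[150:240,170:290]
m=(hh[...,0]<16)&(hh[...,1]>90)&(abs(W[...,2]-56)<6)
xy=W[m][:,:2].astype(np.float32);print(m.sum(),cv2.minAreaRect(xy),W[m][:,2].mean())
m=(hh[...,0]>16)&(hh[...,0]<30)&(hh[...,1]>90)&(W[...,2]>90);print('cap',W[m].mean(0),m.sum(),W[m][:,2].max())
z=np.load('scene0.npz');K,T,d,im=z['K'],z['T'],z['d'],z['im'];hh=cv2.cvtColor(im,cv2.COLOR_RGB2HSV)[205:240,450:475]
v,u=np.mgrid[205:240,450:475];W=pts(K,T,u,v,d[205:240,450:475])
m=(hh[...,0]>14)&(hh[...,0]<30)&(hh[...,1]>90)&(W[...,2]>100);print('cap',W[m].mean(0),m.sum(),W[m][:,2].max())
E
```

```text
stop [ 536.694 -131.705   40.   ]
open [ 531.825 -181.713   40.   ]
(310, 120) 41.0388424339028
(345, 120) 40.520807090820426
(230, 105) 9.652697966007509
(560, 600) 3.2099831678312967
(350, 540) 24.133288215385164
(400, 360) 38.81562002032956
797 ((543.5115966796875, 256.30908203125), (52.4070930480957, 163.84742736816406), 18.522911071777344) 56.66652628088962
cap [525.596 304.685 145.714] 37 154.85716663756784
cap [542.333 307.082 147.673] 65 591.862471079582
```

```bash
cat >> h.py <<'E'
def tcp(s=None):
    s=s or r.sense();return np.array(s['eef_pos']),R.from_euler('xyz',s['tcp_rot']).as_matrix()
def target(pos,ang):
    """ang deg: world direction of tool z, tool x down"""
    a=np.radians(ang);x=np.array([0,0,-1.]);z=np.array([np.cos(a),np.sin(a),0]);return np.array(pos,float),np.stack([x,np.cross(z,x),z],1)
def go(pos,ang):
    p,M=tcp();P,N=target(pos,ang)
    print('pose',p,'\n',M);print('turn deg',np.degrees(R.from_matrix(M.T@N).as_rotvec()),'then shift cm',N.T@(P-p)/10)
E
python3 - <<'E'
from h import *
print(r.get_calibration('wrist')['mount'])
go([527,305.6,230],18.5);go([527,305.6,230],198.5)
E
```

```text
[[  -0.001   -0.32     0.947 -176.275]
 [  -0.001   -0.947   -0.32    81.713]
 [   1.      -0.001    0.001   -0.784]
 [   0.       0.       0.       1.   ]]
pose [189.847 595.078 195.835] 
 [[-0.    -0.953  0.304]
 [-0.001  0.304  0.953]
 [-1.    -0.    -0.001]]
turn deg [53.806 -0.053  0.027] then shift cm [ -3.417 -38.15   22.788]
pose [189.847 595.078 195.835] 
 [[-0.    -0.953  0.304]
 [-0.001  0.304  0.953]
 [-1.    -0.    -0.001]]
turn deg [-126.194   -0.032   -0.063] then shift cm [ -3.417  38.15  -22.788]
```

Emit:
jog_arm --pt "7.7 0 0 -1 0 0 1" --pt "7.7 0 0 -1 0 0 1" --pt "7.7 0 0 -1 0 0 1" --pt "7.7 0 0 -0.4 0 0 1" --pt "7.7 0 0 0 0 0 1" --pt "7.7 0 0 0 0 0 1" --pt "7.6 0 0 0 0 0 1" --pt "0 0 0 0 -3.18 1.9 1" --pt "0 0 0 0 -3.18 1.9 1" --pt "0 0 0 0 -3.18 1.9 1" --pt "0 0 0 0 -3.18 1.9 1" --pt "0 0 0 0 -3.18 1.9 1" --pt "0 0 0 0 -3.18 1.9 1" --pt "0 0 0 0 -3.18 1.9 1" --pt "0 0 0 0 -3.18 1.9 1" --pt "0 0 0 0 -3.18 1.9 1" --pt "0 0 0 0 -3.18 1.9 1" --pt "0 0 0 0 -3.18 1.9 1" --pt "0 0 0 0 -3.17 1.9 1"

```text
clock: 2.05
eef_pos: [528.1, 304.8, 230.2]
tcp_rot: [-2.978, 1.57, -2.655]
contact_force: [0.4, 0.8, 0.6]
opening: 0.999
```

```bash
python3 - <<'E'
from h import *
print(tcp(),r.sense()['clock'])
s=r.sense();im,d=r.grab_frame('wrist');K,T=camT('wrist',s);save(im,'w1.png');np.savez('w1.npz',im=im,d=d,K=K,T=T)
E
```

```text
(array([528.131, 304.787, 230.205]), array([[-0.   , -0.317,  0.948],
       [-0.   ,  0.948,  0.317],
       [-1.   , -0.   , -0.   ]])) 2.05
```

View pics/w1.png

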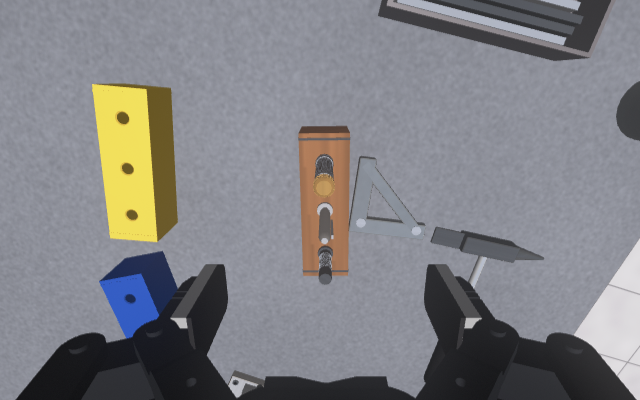

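Wrist view: the punch, with its brass cap at (323,187), stands at the far end of the wooden block. The scriber is at (324,222) and the pin punch at (325,265). The yellow and blue blocks are empty.

```bash
python3 - <<'E'
from h import *
z=np.load('w1.npz');K,T,d,im=z['K'],z['T'],z['d'],z['im'];hsv=cv2.cvtColor(im,cv2.COLOR_RGB2HSV)
v,u=np.mgrid[:400,:640];W=pts(K,T,u,v,d)
brown=(hsv[...,0]<17)&(hsv[...,1]>90)&(u>290)&(u<360)&(v>120)&(v<290)
m=brown&(abs(W[...,2]-56)<7);print('z',np.median(W[m][:,2]))
uv=np.argwhere(m)[:,::-1]
xy=np.array([plane(K,T,a,b,56)[:2] for a,b in uv]);rc=cv2.minAreaRect(xy.astype(np.float32));print(rc)
c=np.array(rc[0]);a=np.radians(18.5 if rc[2]>45 else rc[2]);print(cv2.boxPoints(rc))
cap=(hsv[...,0]>16)&(hsv[...,0]<30)&(hsv[...,1]>90)&(u>305)&(u<345)&(v>170)&(v<205)&(W[...,2]>100)
e=np.argwhere(cap)[:,::-1];print(len(e),e.min(0),e.max(0),np.percentile(W[cap][:,2],[5,50,95]))
cc=(e.min(0)+e.max(0))/2;print('cap',cc,plane(K,T,*cc,147), W[cap&(W[...,2]>143)].mean(0))
P=W[(u>308)&(u<342)&(v>145)&(v<200)&(W[...,2]>75)&(W[...,2]<135)];print('body',P.min(0),P.max(0))
save(cv2.resize(im[115:295,285:365],(533//1,1200//2*1)),'w1c.png')
E
```

```text
z 54.64251908539006
((543.2312622070312, 257.03436279296875), (51.312984466552734, 163.71426391601562), 18.94901466369629)
[[492.384 326.124]
 [545.546 171.282]
 [594.079 187.945]
 [540.916 342.787]]
320 [313 174] [334 196] [138.573 145.096 146.479]
cap [323.5 185. ] [525.697 307.699 147.   ] [526.407 306.338 147.212]
body [517.968 304.345  75.369] [534.32  313.763 134.355]
```

View pics/w1c.png

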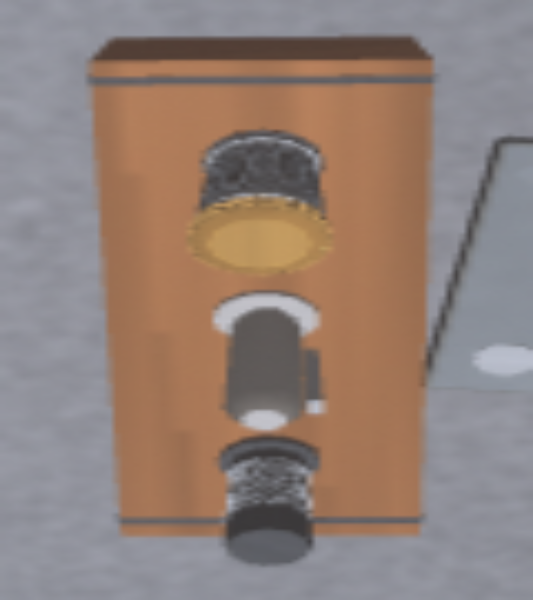

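Emit:
jog_arm --pt "0.45 0 0 0 0.19 -0.13 1" --pt "0 0 0 2.5 0 0 1" --pt "0 0 0 2.5 0 0 1" --pt "0 0 0 2.5 0 0 1" --pt "0 0 0 2.5 0 0 1" --pt "0 0 0 2 0 0 1" --pt "0 0 0 1.5 0 0 1" --pt "0 0 0 1.15 0 0 1" --pt "0 0 0 0 0 0 1" --pt "0 0 0 0 0 0 1" --force 80

```text
clock: 3.1
eef_pos: [525.6, 307.8, 84.3]
tcp_rot: [0.304, 1.57, 0.619]
contact_force: [-0.0, -0.0, 0.5]
opening: 1.0
```

```bash
python3 - <<'E'
from h import *
print(tcp(),r.sense()['clock'],r.sense()['contact_force'])
s=r.sense();im,d=r.grab_frame('wrist');K,T=camT('wrist',s);save(im,'w2.png');np.savez('w2.npz',im=im,d=d,K=K,T=T)
E
```

```text
(array([525.592, 307.809,  84.344]), array([[ 0.   , -0.31 ,  0.951],
       [ 0.   ,  0.951,  0.31 ],
       [-1.   ,  0.   ,  0.   ]])) 3.1 [-0.003 -0.012  0.453]
```

View pics/w2.png

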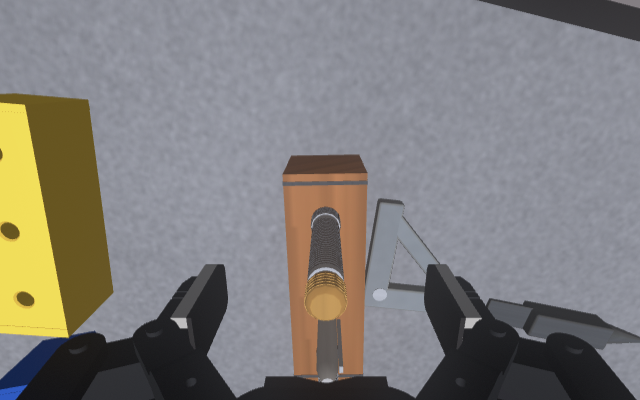

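```bash
python3 - <<'E'
from h import *
z=np.load('w2.npz');K,T,d,im=z['K'],z['T'],z['d'],z['im'];hsv=cv2.cvtColor(im,cv2.COLOR_RGB2HSV)
v,u=np.mgrid[:400,:640];W=pts(K,T,u,v,d)
cap=(hsv[...,0]>14)&(hsv[...,0]<32)&(hsv[...,1]>80)&(u>295)&(u<355)&(v>260)&(v<330)&(W[...,2]>120)
top=cap&(W[...,2]>144);e=np.argwhere(top)[:,::-1];cc=(e.min(0)+e.max(0))/2;print(e.min(0),e.max(0),np.percentile(W[cap][:,2],[5,50,95]));print(plane(K,T,*cc,147),W[top].mean(0))
m=(hsv[...,0]<17)&(hsv[...,1]>90)&(abs(W[...,2]-56)<6)&(u>270)&(u<380)
e=W[m];print(e[:,2].mean(), cv2.minAreaRect(e[:,:2].astype(np.float32)))
for a in range(3):
  s=r.sense();print(s['eef_pos'])
E
```

```text
[306 277] [345 319] [135.09  144.178 146.249]
[525.003 309.843 147.   ] [525.894 306.544 146.213]
54.63632691793458 ((543.22412109375, 256.5965576171875), (51.92654800415039, 163.4267120361328), 18.897035598754883)
[525.895 307.879  84.734]
[525.895 307.879  84.734]
[525.895 307.879  84.734]
```

Emit:
jog_arm --pt "-0.9 0 0 0.1 -0.18 0.02 1" --pt "0 0 0 0 0 0 1" --pt "0 0 0 0 0 0 0" --pt "0 0 0 0 0 0 0" --pt "0 0 0 0 0 0 0" --pt "0 0 0 0 0 0 0" --pt "0 0 0 0 0 0 0" --pt "0 0 0 0 0 0 0" --pt "0 0 0 0 0 0 0" --pt "0 0 0 0 0 0 0" --force 80

```text
clock: 4.15
eef_pos: [526.2, 305.8, 83.1]
tcp_rot: [0.219, 1.571, 0.55]
contact_force: [-0.7, 0.5, 3.4]
opening: 0.162
```

```bash
python3 - <<'E'
from h import *
s=r.sense();print(tcp(s),s['clock'],s['contact_force'],s['wrist_torque'],s['opening'])
im,d=r.grab_frame('wrist');K,T=camT('wrist',s);save(im,'w3.png');np.savez('w3.npz',im=im,d=d,K=K,T=T)
E
```

```text
(array([526.234, 305.834,  83.062]), array([[ 0.   , -0.325,  0.946],
       [ 0.   ,  0.946,  0.325],
       [-1.   ,  0.   ,  0.   ]])) 4.15 [-0.685  0.542  3.439] [-0.109  0.171 -0.015] 0.16158402279171613
```

View pics/w3.png

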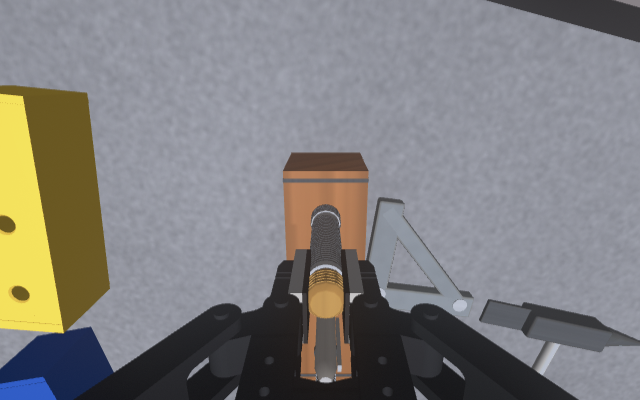

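Gripped: opening 0.162, with the pads either side of the knurled body. Next I lift it and carry it beside the fixture to look.

Emit:
jog_arm --pt "0 0 0 -0.5 0 0 0" --pt "0 0 0 -1.5 0 0 0" --pt "0 0 0 -2 0 0 0" --pt "0 0 0 -2 0 0 0" --pt "0 0 0 -2 0 0 0" --pt "0 0 0 -2 0 0 0" --pt "0 0 0 -1 0 0 0" --pt "0 0 0 0 0 0 0"

```text
clock: 5.0
eef_pos: [527.0, 306.3, 194.9]
tcp_rot: [0.182, 1.568, 0.513]
contact_force: [-0.4, 0.3, -1.8]
opening: 0.158
```

Emit:
jog_arm --pt "0 0 0 0 -1.5 -0.7 0" --pt "0 0 0 0 -3 -1.5 0" --pt "0 0 0 0 -3 -1.5 0" --pt "0 0 0 0 -3 -1.5 0" --pt "0 0 0 0 -3 -1.5 0" --pt "0 0 0 0 -3 -1.5 0" --pt "0 0 0 0 -3 -1.6 0" --pt "0 0 0 0 -3 -1.6 0" --pt "0 0 0 0 -3 -1.6 0" --pt "0 0 0 0 -3 -1.6 0" --pt "0 0 0 0 -3 -1.6 0" --pt "0 0 0 0 -3 -1.6 0" --pt "0 0 0 0 -3 -1.6 0" --pt "0 0 0 0 -3 -1.5 0" --pt "0 0 0 0 -3 -1.5 0" --pt "0 0 0 0 0 0 0" --pt "0 0 0 0 0 0 0"

```text
clock: 6.7
eef_pos: [454.1, -178.9, 191.8]
tcp_rot: [2.384, 1.569, 2.712]
contact_force: [0.1, 1.2, -1.6]
opening: 0.161
```

```bash
python3 - <<'E'
from h import *
s=r.sense();print(tcp(s),s['clock'],s['contact_force'],s['wrist_torque'],s['opening'],s['qpos'])
im,d=r.grab_frame('wrist');K,T=camT('wrist',s);save(im,'w4.png');np.savez('w4.npz',im=im,d=d,K=K,T=T)
E
```

```text
(array([ 454.139, -178.874,  191.83 ]), array([[-0.002, -0.323,  0.946],
       [ 0.001,  0.946,  0.323],
       [-1.   ,  0.002, -0.002]])) 6.7 [ 0.142  1.181 -1.594] [-0.01   0.027  0.021] 0.1607724670539707 [-0.378  0.145  1.922  0.     1.077 -0.707]
```

View pics/w4.png

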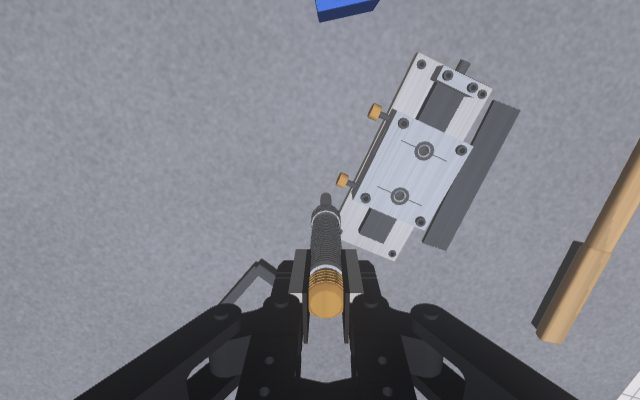

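The wrist view shows the open bush at about (400,196), the stop bush at (424,151) and the end stop bar at (460,77). The punch nose is at (325,200). I'll refine these positions.

```bash
python3 - <<'E'
from h import *
z=np.load('w4.npz');K,T,d,im=z['K'],z['T'],z['d'],z['im']
v,u=np.mgrid[:400,:640];W=pts(K,T,u,v,d)
# rectify plane z=40, 0.25mm/px around bushes
ox,oy=500,-210
gx,gy=np.meshgrid(np.arange(ox,ox+70,.2),np.arange(oy,oy+110,.2))
P=np.stack([gx,gy,np.full_like(gx,40)],-1)-T[:3,3];C=P@T[:3,:3]
mu=(C[...,0]/C[...,2]*K[0,0]+K[0,2]).astype(np.float32);mv=(C[...,1]/C[...,2]*K[1,1]+K[1,2]).astype(np.float32)
rect=cv2.remap(im,mu,mv,cv2.INTER_CUBIC);save(rect,'rect4.png')
g=cv2.GaussianBlur(cv2.cvtColor(rect,cv2.COLOR_RGB2GRAY),(5,5),1)
cs=cv2.HoughCircles(g,cv2.HOUGH_GRADIENT,1,100,param1=80,param2=15,minRadius=20,maxRadius=50)
print([(ox+c[0]*.2,oy+c[1]*.2,c[2]*.2) for c in cs[0]])
for nm,(a,b) in dict(open=(400,196),stop=(424,151)).items():
    print(nm,plane(K,T,a,b,40), W[b-12:b+12,a-12:a+12,2].round().min(), np.median(W[b-15:b+15,a-15:a+15,2]))
save(cv2.resize(im[180:320,270:380],(620,788)[0:2] if 0 else (470,598),interpolation=cv2.INTER_CUBIC),'nose4.png')
E
```

```text
[(np.float32(532.9), np.float32(-181.7), np.float32(9.12)), (np.float32(508.3), np.float32(-114.7), np.float32(5.16)), (np.float32(537.7), np.float32(-133.7), np.float32(7.8199997)), (np.float32(563.7), np.float32(-200.3), np.float32(5.2200003)), (np.float32(569.9), np.float32(-119.9), np.float32(5.02))]
open [ 533.485 -181.681   40.   ] 21.0 38.627595989428926
stop [ 537.663 -132.426   40.   ] 20.0 38.7155566897809
```

View pics/rect4.png

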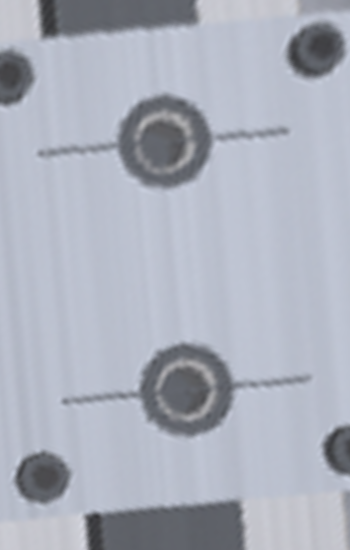

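View pics/nose4.png

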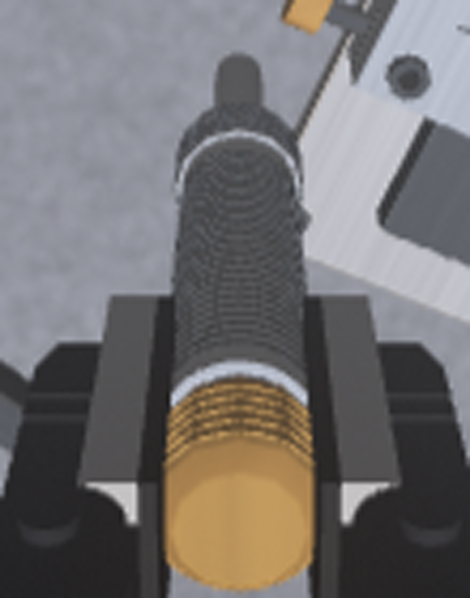

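```bash
python3 - <<'E'
from h import *
z=np.load('w4.npz');K,T,d,im=z['K'],z['T'],z['d'],z['im']
M=np.linalg.inv(np.array(r.get_calibration('wrist')['mount']))
def proj(p):
    c=M[:3,:3]@np.array(p,float)+M[:3,3];q=K@c;return q[:2]/q[2]
# silhouettes predicted: nose bottom circle region & cap rim
def ring(x,rad):
    q=np.array([proj([x,rad*np.cos(t),rad*np.sin(t)]) for t in np.linspace(0,6.28,60)]);return q.min(0),q.max(0)
print('tip',proj([71.1,0,0]),'nose ring at x=65',ring(65.1,4),'cap',ring(-63.9,8.5),'body mid ring x=15',ring(15.1,9),ring(27.1,9))
hsv=cv2.cvtColor(im,cv2.COLOR_RGB2HSV);v,u=np.mgrid[:400,:640]
cap=(hsv[...,0]>14)&(hsv[...,0]<32)&(hsv[...,1]>80)&(u>295)&(u<355)&(v>255)&(v<330)
e=np.argwhere(cap)[:,::-1];print(e.min(0),e.max(0))
g=hsv[...,2].astype(int)
for row in (194,196,198,200,202,206,208,210,214,218,225,232): print(row,list(zip(range(306,346),g[row,306:346]))[0][0],g[row,306:346])
print('col',g[185:215,325],g[185:215,326])
E
```

```text
tip [325.246 194.149] nose ring at x=65 (array([319.797, 191.511]), array([330.697, 201.839])) cap (array([303.01 , 285.396]), array([347.529, 323.191])) body mid ring x=15 (array([310.191, 209.339]), array([340.314, 237.152])) (array([310.973, 202.507]), array([339.53 , 229.071]))
[308 269] [343 317]
194 306 [159 160 160 159 160 158 158 158 161 163 164 161 161 159 159 130  98  90
  90  90  90  89  90 100 143 161 161 161 162 164 165 165 165 166 163 161
 160 161 161 160]
196 306 [160 162 162 162 159 158 155 157 158 161 159 159 159 161 147  90  90  90
  90  90  90  90  90  89  90 159 160 160 161 162 165 167 167 167 166 165
 163 163 162 147]
198 306 [162 162 163 162 162 160 160 158 161 161 161 160 161 164 124  90  89  90
  91  91  90  90  90  89  88 142 162 160 159 161 164 166 167 165 164 162
 162 161 144  94]
200 306 [158 159 158 157 156 157 163 165 165 163 165 163 163 164 104  90  90  91
  91  91  91  90  91  88  88 121 158 159 160 163 163 163 161 160 158 157
 158 142  93  93]
202 306 [154 154 153 152 153 155 157 160 162 164 167 167 167 166 107  89  90  91
  91  91  90  90  90  89  89
[... 816 characters left out ...]
 94  78  85  82
  83  82  91  79  80  81  83  86  86  86  81  84  91 156 196  96 137 197
 196 199 198 197]
225 306 [157 158 158 156 153 151 137  90  88  84  85  86  93  76  84  76  77  84
  82  80  90  81  82  80  81  84  88  80  87  78  78  79  67 140 149 194
 198 201 201 200]
232 306 [164 161 159 159 159 135  80  86  78  83  84  73  78  83  80  83  90  82
  82  76  83  81  82  90  87  81  79  83  87  75  87  83  93  68  80 104
 165 194 199 199]
col [162 163 161 159 160 159 158 130  97  90  90  90  90  91  91  91  91  91
  91  89  82  86  81  89  88 150 171 113  92  93] [158 155 155 158 160 161 160 130  97  90  91  90  90  90  91  91  92  90
  90  82  79  88  87  87  90 134 168 114  93  93]
```

Emit:
jog_arm --pt "0 0 0 0 -0.55 1.46 0" --pt "0 0 0 0 -0.55 1.47 0" --pt "0 0 0 0 -0.55 1.47 0" --pt "0 0 0 0 -0.55 1.47 0" --pt "0 0 0 0 -0.55 1.47 0" --pt "0 0 0 1 0 0 0" --pt "0 0 0 2 0 0 0" --pt "0 0 0 2 0 0 0" --pt "0 0 0 1.4 0 0 0" --pt "0 0 0 0.6 0 0 0" --pt "0 0 0 0 0 0 0" --pt "0 0 0 0 0 0 0" --pt "0 0 0 0 0 0 0"

```text
clock: 8.05
eef_pos: [534.6, -180.8, 123.8]
tcp_rot: [-0.683, 1.569, -0.352]
contact_force: [0.2, -0.4, -2.5]
opening: 0.166
```

```bash
python3 - <<'E'
from h import *
s=r.sense();print(tcp(s),s['clock'],s['contact_force'],s['wrist_torque'],s['opening'])
im,d=r.grab_frame('wrist');K,T=camT('wrist',s);save(im,'w5.png');np.savez('w5.npz',im=im,d=d,K=K,T=T)
save(cv2.resize(im[150:250,270:390],(720,600),interpolation=cv2.INTER_CUBIC),'w5c.png')
im,d=r.grab_frame('scene');K,T=camT('scene',s);np.savez('s5.npz',im=im,d=d,K=K,T=T)
save(cv2.resize(im[165:235,250:340],(720,560),interpolation=cv2.INTER_CUBIC),'s5c.png')
print(tcp())
E
```

```text
(array([ 534.65 , -180.778,  123.779]), array([[ 0.001, -0.325,  0.946],
       [-0.001,  0.946,  0.325],
       [-1.   , -0.001,  0.001]])) 8.05 [ 0.164 -0.405 -2.509] [0.029 0.02  0.038] 0.166034516749609
(array([ 534.485, -180.767,  123.685]), array([[ 0.001, -0.325,  0.946],
       [-0.   ,  0.946,  0.325],
       [-1.   , -0.001,  0.001]]))
```

View pics/w5c.png

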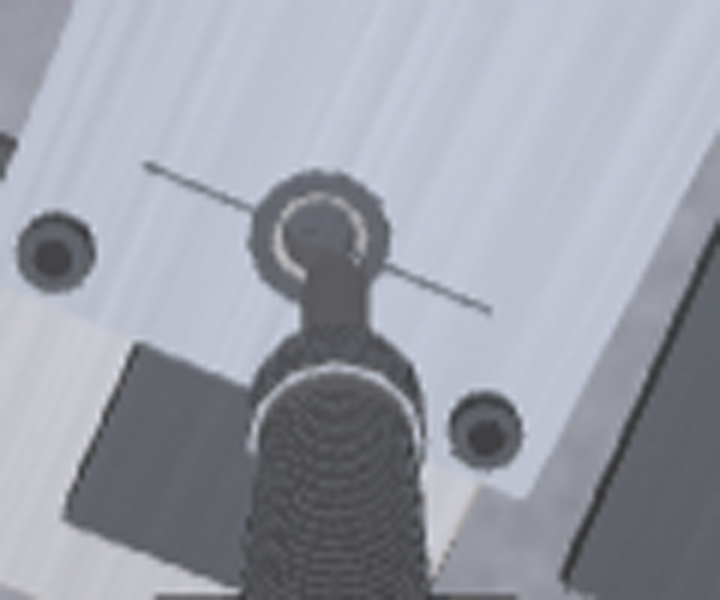

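View pics/s5c.png

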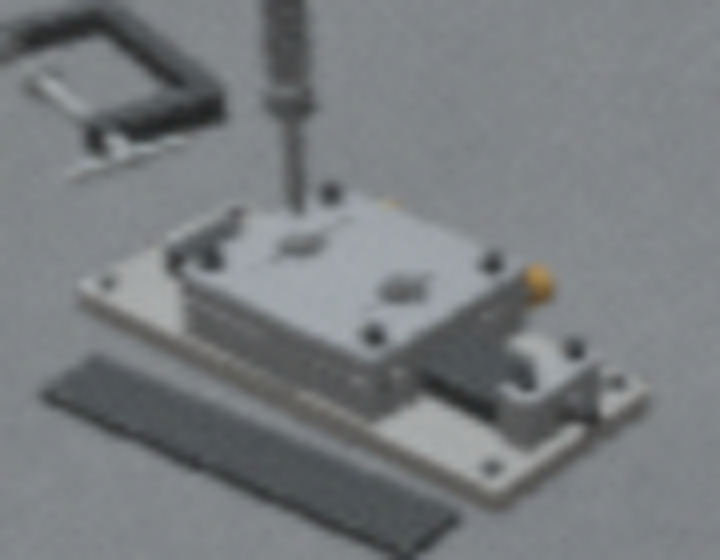

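```bash
cat >> h.py <<'E'
def rectify(im,K,T,x0,y0,x1,y1,z,res=.2):
    gx,gy=np.meshgrid(np.arange(x0,x1,res),np.arange(y0,y1,res));P=np.stack([gx,gy,np.full_like(gx,z)],-1)-T[:3,3];C=P@T[:3,:3]
    return cv2.remap(im,(C[...,0]/C[...,2]*K[0,0]+K[0,2]).astype(np.float32),(C[...,1]/C[...,2]*K[1,1]+K[1,2]).astype(np.float32),cv2.INTER_CUBIC)
E
python3 - <<'E'
from h import *
z=np.load('w5.npz');K,T,d,im=z['K'],z['T'],z['d'],z['im']
rc=rectify(im,K,T,510,-210,560,-155,40,.1);save(rc,'rect5.png')
g=cv2.cvtColor(im,cv2.COLOR_RGB2GRAY).astype(int)
print(g[170:212:2,305:345])
g5=cv2.GaussianBlur(cv2.cvtColor(rc,cv2.COLOR_RGB2GRAY),(9,9),2)
cs=cv2.HoughCircles(g5,cv2.HOUGH_GRADIENT,1,200,param1=60,param2=15,minRadius=75,maxRadius=105);print(cs and 0 if cs is None else (cs[0][:3]*.1+[510,-210,0]))
E
```

```text
[[196 198 196 194 193 192 193 194 193 195 195 194 195 196 197 197 198 195
  196 200 200 198 197 197 194 193 192 199 201 200 198 197 200 200 198 196
  195 195 194 192]
 [198 196 195 193 192 193 194 193 195 195 193 194 195 197 197 198 196 195
  200 200 198 198 197 195 193 192 197 201 200 198 197 200 201 197 196 195
  194 194 192 194]
 [196 195 192 191 193 193 194 194 195 194 195 196 196 197 198 197 195 200
  200 198 198 197 195 193 191 197 201 200 198 196 199 201 198 196 194 195
  194 192 193 195]
 [195 193 191 192 193 193 194 195 194 194 196 197 197 198 197 195 200 201
  198 198 197 195 193 191 196 201 200 198 197 199 201 198 196 195 195 194
  192 193 195 197]
 [193 191 192 193 193 193 195 194 195 196 197 197 198 196 194 168 162 136
  152 177 176 163 191 196 201 201 198 196 198 201 198 197 195 195 194 193
  192 194 198 200]
 [191 192 193 193 193 195 194 194 195 197 196 161 128 113 101 104 105 104
  105 105 105 104 101 113 142 170 195 199 200 199 197 195 196 195 193 194
  196 198 200 198]
 [135 141 148 193 195 194 194 195 196 160 111 105 104 104 104 103 132 148
  146 131 117 117 105 10
[... 1762 characters left out ...]
96 197 199 195 193 189 194 199 196 195 116  92  81
   88  83  89  83  82  89  85  90 119 195 197 195 195 196 195 194 197 198
  198 198 197 196]
 [195 194 196 198 196 197 199 196 193 189 194 199 143 105  92  98  82  90
   82  83  86  88  82  90  84  92  81  92 102 165 195 194 194 196 197 199
  197 197 196 194]
 [195 195 198 196 196 199 196 193 190 194 160  97  87  97  83  84  91  84
   92  89  87  88  92  92  92  82  87  87  80  81  93 147 195 197 197 197
  196 195 194 194]
 [195 198 196 196 199 197 193 189 174 104  94  82  81  79  81  96  96  93
   94 123 147 132 121  97  92  93  90  89  87  91  83  90 101 140 196 196
  196 194 193 194]]
[[ 533.05 -181.65    9.16]
 [ 545.35 -206.85    9.99]]
```

View pics/rect5.png

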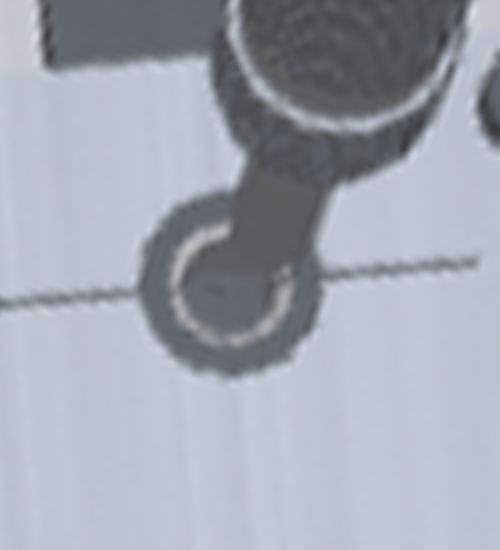

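Emit:
jog_arm --pt "0 0 0 0 0.05 -0.2 0" --pt "0 0 0 0.4 0 0 0" --pt "0 0 0 0.4 0 0 0" --pt "0 0 0 0 0 0 0" --pt "0 0 0 0 0 0 0" --pt "0 0 0 0 0 0 0"

```text
clock: 8.75
eef_pos: [532.0, -180.7, 114.9]
tcp_rot: [1.907, 1.571, 2.238]
contact_force: [0.2, -0.2, -1.7]
opening: 0.16
```

```bash
cat > look.py <<'E'
from h import *
import sys
n=sys.argv[1]
s=r.sense();p,M=tcp(s);print(p,s['clock'],s['contact_force'],s['wrist_torque'],s['opening'])
im,d=r.grab_frame('wrist');K,T=camT('wrist',s);save(im,n+'.png');np.savez(n+'.npz',im=im,d=d,K=K,T=T)
rc=rectify(im,K,T,510,-210,560,-155,40,.1)
g5=cv2.GaussianBlur(cv2.cvtColor(rc,cv2.COLOR_RGB2GRAY),(9,9),2)
cs=cv2.HoughCircles(g5,cv2.HOUGH_GRADIENT,1,200,param1=60,param2=12,minRadius=80,maxRadius=100);print(None if cs is None else (cs[0][:3]*.1+[510,-210,0]))
tip=p+M@np.array([71.1,-.75,.3]);print('tip',tip)
save(cv2.resize(im[150:250,270:390],(720,600),interpolation=cv2.INTER_CUBIC),n+'c.png')
im,d=r.grab_frame('scene');save(cv2.resize(im[165:235,250:340],(720,560),interpolation=cv2.INTER_CUBIC),n+'s.png')
E
python3 look.py w6
```

```text
[ 531.99  -180.747  114.862] 8.75 [ 0.239 -0.211 -1.731] [ 0.054 -0.005  0.02 ] 0.16023550102397682
[[ 532.95 -181.75    9.26]
 [ 541.15 -203.65    9.94]]
tip [ 532.517 -181.358   43.762]
```

View pics/w6c.png

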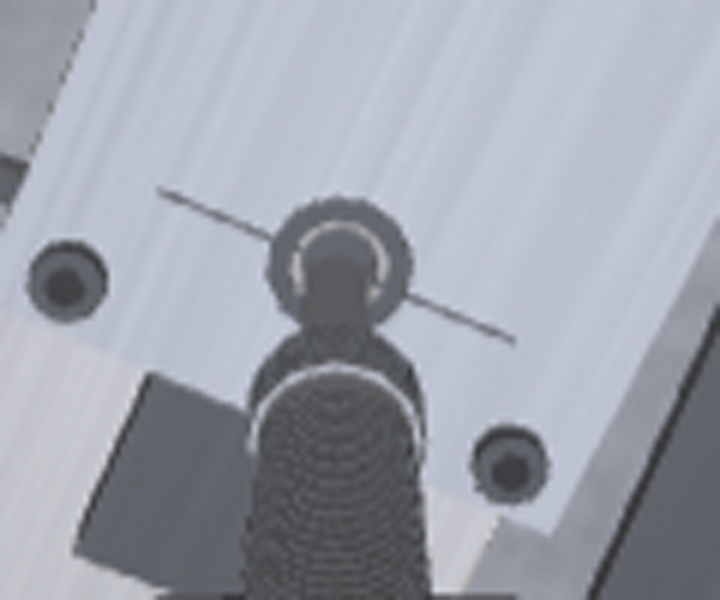

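View pics/w6s.png

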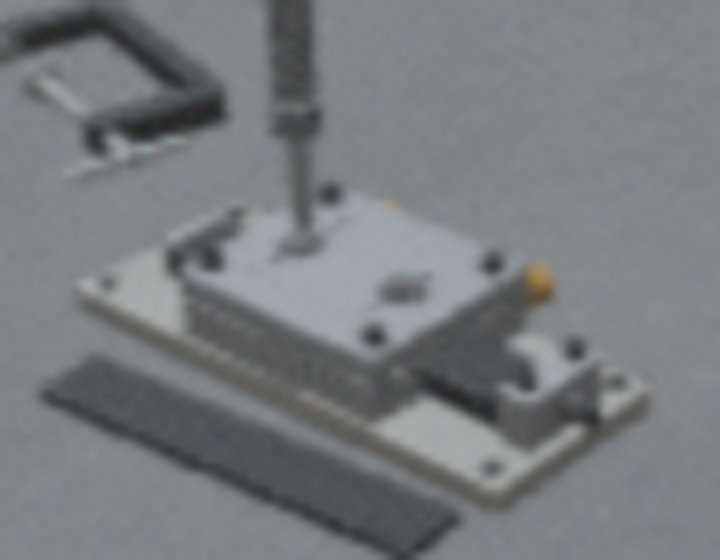

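Emit:
jog_arm --pt "0 0 0 0 -0.03 0.03 0" --pt "0 0 0 0.2 0 0 0" --pt "0 0 0 0.2 0 0 0" --pt "0 0 0 0.2 0 0 0" --pt "0 0 0 0 0 0 0" --pt "0 0 0 0 0 0 0"

```text
clock: 9.45
eef_pos: [532.2, -180.9, 108.7]
tcp_rot: [2.424, 1.571, 2.755]
contact_force: [-0.1, 0.1, -1.3]
opening: 0.164
```

```bash
python3 look.py w7
```

```text
[ 532.226 -180.893  108.738] 9.45 [-0.118  0.126 -1.34 ] [-0.001  0.047 -0.031] 0.16411796715561314
[[ 539.85 -202.55    9.94]
 [ 533.05 -181.65    9.14]]
tip [ 532.735 -181.497   37.638]
```

View pics/w7c.png

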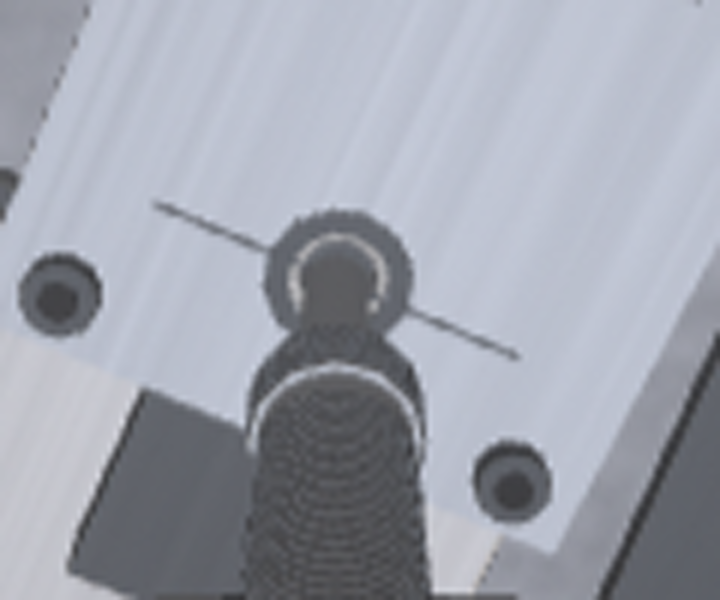

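Emit:
jog_arm --pt "0 0 0 0.15 0 0.01 0" --pt "0 0 0 0.15 0 0 0" --pt "0 0 0 0.15 0 0 0" --pt "0 0 0 0 0 0 0" --pt "0 0 0 0 0 0 0"

```text
clock: 10.05
eef_pos: [532.4, -180.9, 104.3]
tcp_rot: [2.424, 1.571, 2.755]
contact_force: [-1.1, 0.5, -1.4]
opening: 0.16
```

```bash
python3 look.py w8
```

```text
[ 532.385 -180.864  104.317] 10.05 [-1.062  0.489 -1.366] [ 0.02   0.019 -0.03 ] 0.16032184829606844
[[ 539.45 -200.75    9.72]
 [ 533.05 -181.75    9.28]]
tip [ 532.906 -181.474   33.217]
```

View pics/w8c.png

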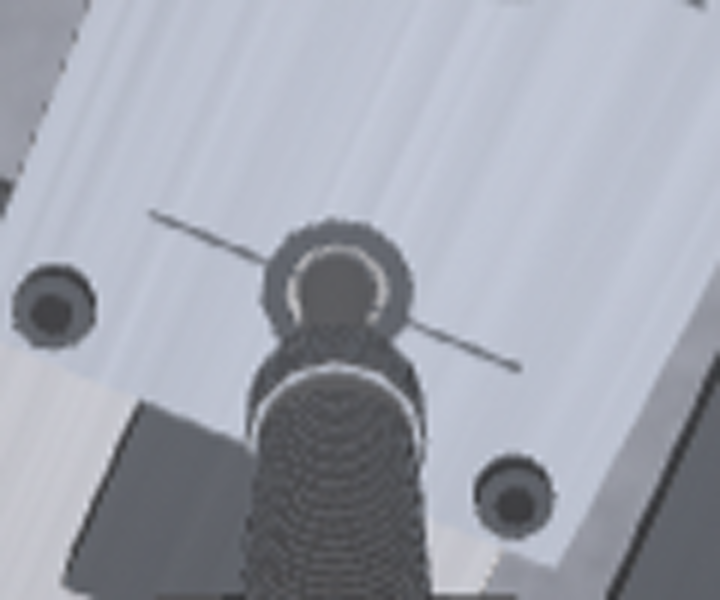

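```bash
python3 - <<'E'
from h import *
im=np.load('w8.npz')['im'][184:212,312:342]
g=np.clip((im.astype(float)-75)*6,0,255).astype(np.uint8);save(cv2.resize(g,(600,560),interpolation=cv2.INTER_NEAREST),'w8z.png')
E
```

```text
(no output)
```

View pics/w8z.png

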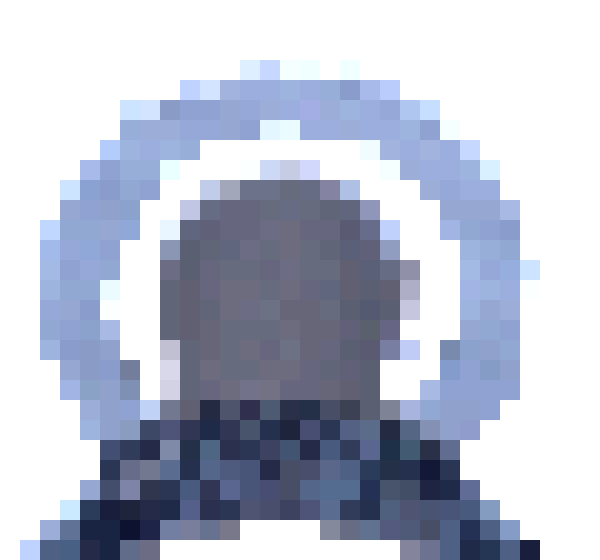

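```bash
python3 - <<'E'
from h import *
for n in ['w4','w8']:
    z=np.load(n+'.npz');K,T,d,im=z['K'],z['T'],z['d'],z['im'];v,u=np.mgrid[:400,:640];W=pts(K,T,u,v,d)
    q={'w4':[(375,224),(440,100),(395,240),(415,185)],'w8':[(296,230),(300,215),(278,242),(315,165)]}[n]
    for a,b in q: print(n,a,b,im[b,a],np.median(W[b-3:b+4,a-3:a+4,2]))
E
```

```text
w4 375 224 [ 96  99 106] 22.197584205758005
w4 440 100 [ 94  97 103] 22.64621329847955
w4 395 240 [200 202 210] 10.575873945526098
w4 415 185 [185 190 204] 38.57542537028701
w8 296 230 [ 97  99 106] 22.264659794459646
w8 300 215 [186 192 206] 38.79714062114343
w8 278 242 [194 195 203] 10.522650074321689
w8 315 165 [189 194 208] 38.800389561251166
```

Emit:
jog_arm --pt "0 0 0 0.15 -0.01 0.02 0" --pt "0 0 0 0.15 0 0 0" --pt "0 0 0 0.15 0 0 0" --pt "0 0 0 0 0 0 0" --pt "0 0 0 0 0 0 0"

```text
clock: 10.65
eef_pos: [532.6, -180.9, 99.8]
tcp_rot: [2.532, 1.571, 2.863]
contact_force: [0.4, 0.7, -1.6]
opening: 0.16
```

Emit:
jog_arm --pt "0 0 0 0.1 0 0 0" --pt "0 0 0 0.1 0 0 0" --pt "0 0 0 0.1 0 0 0" --pt "0 0 0 0.1 0 0 0" --pt "0 0 0 0 0 0 0" --pt "0 0 0 0 0 0 0"

```text
clock: 11.25
eef_pos: [532.6, -180.9, 95.9]
tcp_rot: [2.652, 1.571, 2.983]
contact_force: [-0.3, -0.4, -1.3]
opening: 0.157
```

Emit:
jog_arm --pt "0 0 0 0.1 0 0 0" --pt "0 0 0 0 0 0 0" --pt "0 0 0 0 0 0 0"

```text
clock: 11.55
eef_pos: [532.6, -180.9, 94.9]
tcp_rot: [1.686, 1.571, 2.016]
contact_force: [-0.1, -0.3, -1.8]
opening: 0.157
```

Emit:
jog_arm --pt "0 0 0 0.1 0 0 0" --pt "0 0 0 0 0 0 0" --pt "0 0 0 0 0 0 0"

```text
clock: 11.85
eef_pos: [532.8, -181.0, 94.2]
tcp_rot: [-0.745, 1.57, -0.414]
contact_force: [-0.8, -0.5, 2.8]
opening: 0.162
```

Emit:
jog_arm --pt "0 0 0 0.1 0 0 0" --pt "0 0 0 0 0 0 0" --pt "0 0 0 0 0 0 0"

```text
clock: 12.15
eef_pos: [532.8, -181.0, 93.1]
tcp_rot: [-0.673, 1.57, -0.342]
contact_force: [0.1, -0.5, 4.0]
opening: 0.16
```

Emit:
jog_arm --pt "0 0 0 0.1 0 0 0" --pt "0 0 0 0 0 0 0" --pt "0 0 0 0 0 0 0"

```text
clock: 12.45
eef_pos: [532.9, -181.0, 92.1]
tcp_rot: [-0.723, 1.57, -0.392]
contact_force: [-0.7, 0.5, 5.7]
opening: 0.161
```

Emit:
jog_arm --pt "0 0 0 0.1 0 0 0" --pt "0 0 0 0 0 0 0" --pt "0 0 0 0 0 0 0"

```text
clock: 12.75
eef_pos: [532.9, -181.0, 91.2]
tcp_rot: [-0.74, 1.57, -0.409]
contact_force: [-0.5, -0.3, 6.5]
opening: 0.162
```

Emit:
jog_arm --pt "0 0 0 0.1 0 0 0" --pt "0 0 0 0 0 0 0" --pt "0 0 0 0.1 0 0 0" --pt "0 0 0 0 0 0 0" --pt "0 0 0 0.1 0 0 0" --pt "0 0 0 0 0 0 0" --pt "0 0 0 0 0 0 0"

```text
clock: 13.45
eef_pos: [533.2, -181.1, 88.6]
tcp_rot: [-0.735, 1.57, -0.405]
contact_force: [-1.6, 0.4, 10.2]
opening: 0.161
```

Emit:
jog_arm --pt "0 0 0 0.1 0 0 0" --pt "0 0 0 0 0 0 0" --pt "0 0 0 0 0 0 0"

```text
clock: 13.75
eef_pos: [533.2, -181.2, 87.7]
tcp_rot: [-0.744, 1.57, -0.413]
contact_force: [-0.9, -0.0, 12.1]
opening: 0.159
```

```bash
python3 look.py w9
```

```text
[ 533.199 -181.179   87.715] 13.75 [-0.927 -0.041 12.074] [0.044 0.424 0.04 ] 0.15889343278183232
[[ 537.75 -194.75    9.37]]
tip [ 533.809 -181.827   16.616]
```

View pics/w9c.png

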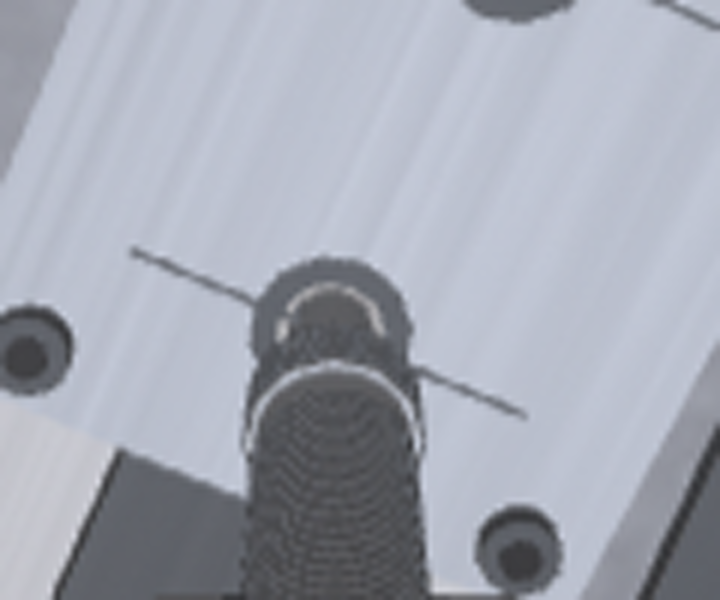

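Emit:
jog_arm --pt "0 0 0 0.05 0 -0.04 0" --pt "0 0 0 0.05 0 0 0" --pt "0 0 0 0 0 0 0" --pt "0 0 0 0 0 0 0"

```text
clock: 14.25
eef_pos: [533.1, -181.3, 86.9]
tcp_rot: [-0.624, 1.569, -0.293]
contact_force: [-1.5, -0.9, 12.1]
opening: 0.161
```

Emit:
jog_arm --pt "0 0 0 0.05 0 0 0" --pt "0 0 0 0 0 0 0" --pt "0 0 0 0 0 0 0"

```text
clock: 14.55
eef_pos: [533.2, -181.3, 86.5]
tcp_rot: [-0.618, 1.569, -0.287]
contact_force: [-1.9, 0.4, 12.7]
opening: 0.16
```

Emit:
jog_arm --pt "0 0 0 0.05 0 0 0" --pt "0 0 0 0 0 0 0" --pt "0 0 0 0 0 0 0"

```text
clock: 14.85
eef_pos: [533.2, -181.3, 86.0]
tcp_rot: [-0.659, 1.569, -0.328]
contact_force: [-1.7, 0.3, 13.3]
opening: 0.162
```

Emit:
jog_arm --pt "0 0 0 0 0 0 0"

```text
clock: 14.95
eef_pos: [533.2, -181.3, 86.0]
tcp_rot: [-0.645, 1.569, -0.314]
contact_force: [-1.3, 0.5, 12.5]
opening: 0.158
```

Emit:
jog_arm --pt "0 0 0 0 0 0 0"

```text
clock: 15.05
eef_pos: [533.2, -181.3, 86.0]
tcp_rot: [-0.645, 1.569, -0.315]
contact_force: [-0.8, 0.4, 13.4]
opening: 0.156
```

Emit:
jog_arm --pt "0 0 0 0.04 0 0 0" --pt "0 0 0 0 0 0 0" --pt "0 0 0 0 0 0 0"

```text
clock: 15.35
eef_pos: [533.2, -181.4, 85.7]
tcp_rot: [-0.651, 1.569, -0.32]
contact_force: [-1.4, -0.6, 13.6]
opening: 0.161
```

Emit:
jog_arm --pt "0 0 0 0 0 0 0"

```text
clock: 15.45
eef_pos: [533.2, -181.4, 85.7]
tcp_rot: [-0.662, 1.569, -0.331]
contact_force: [-2.0, 0.4, 13.0]
opening: 0.162
```

Emit:
jog_arm --pt "0 0 0 0 0 0 0"

```text
clock: 15.55
eef_pos: [533.2, -181.4, 85.7]
tcp_rot: [-0.653, 1.569, -0.322]
contact_force: [-1.5, 0.7, 14.1]
opening: 0.158
```

```bash
python3 look.py w10
```

```text
[ 533.216 -181.356   85.684] 15.55 [-1.483  0.651 14.137] [0.163 0.514 0.023] 0.15833988038376115
[[ 537.35 -193.35    9.94]]
tip [ 533.882 -182.014   14.586]
```

View pics/w10s.png

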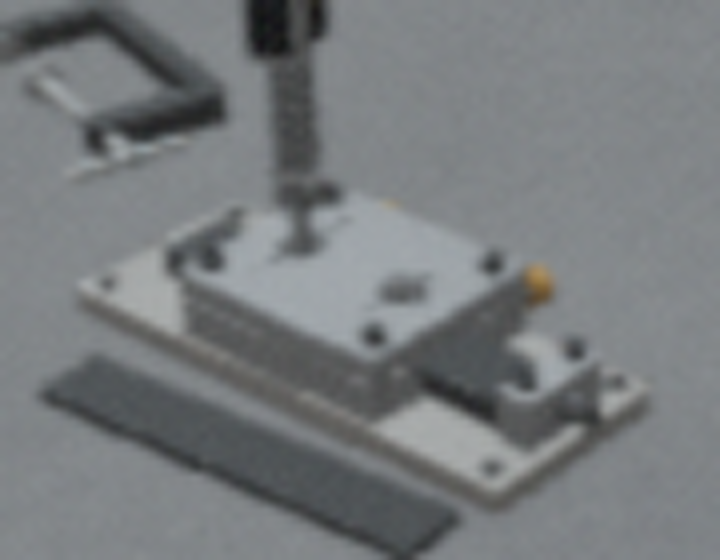

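Emit:
jog_arm --pt "0 0 0 0.03 0 0 0" --pt "0 0 0 0 0 0 0" --pt "0 0 0 0 0 0 0"

```text
clock: 15.95
eef_pos: [533.2, -181.4, 85.4]
tcp_rot: [-0.653, 1.569, -0.322]
contact_force: [-2.1, -0.2, 13.6]
opening: 0.159
```

Emit:
jog_arm --pt "0 0 0 0 0 0 0"

```text
clock: 16.05
eef_pos: [533.2, -181.4, 85.4]
tcp_rot: [-0.65, 1.569, -0.32]
contact_force: [-0.6, -0.3, 14.1]
opening: 0.158
```

Emit:
jog_arm --pt "0 0 0 0 0 0 0"

```text
clock: 16.15
eef_pos: [533.2, -181.4, 85.4]
tcp_rot: [-0.654, 1.569, -0.323]
contact_force: [-1.4, -0.2, 13.8]
opening: 0.157
```

Emit:
jog_arm --pt "0 0 0 0.03 0 0 0" --pt "0 0 0 0 0 0 0" --pt "0 0 0 0 0 0 0"

```text
clock: 16.45
eef_pos: [533.2, -181.4, 85.1]
tcp_rot: [-0.683, 1.569, -0.352]
contact_force: [-1.6, 0.6, 13.4]
opening: 0.159
```

Emit:
jog_arm --pt "0 0 0 0 0 0 0"

```text
clock: 16.55
eef_pos: [533.3, -181.4, 85.2]
tcp_rot: [-0.67, 1.569, -0.339]
contact_force: [-2.3, 0.0, 13.7]
opening: 0.161
```

Emit:
jog_arm --pt "0 0 0 0.02 0 0 0" --pt "0 0 0 0 0 0 0"

```text
clock: 16.75
eef_pos: [533.2, -181.4, 84.9]
tcp_rot: [-0.662, 1.569, -0.331]
contact_force: [-1.2, 0.0, 12.9]
opening: 0.16
```

Emit:
jog_arm --pt "0 0 0 0 0 0 0"

```text
clock: 16.85
eef_pos: [533.3, -181.4, 85.0]
tcp_rot: [-0.662, 1.569, -0.331]
contact_force: [-1.5, -0.2, 13.8]
opening: 0.163
```

```bash
python3 look.py w11; python3 - <<'E'
from h import *
ref=None
for n in ['w4','w6','w8','w9','w10','w11']:
    g=cv2.cvtColor(np.load(n+'.npz')['im'],cv2.COLOR_RGB2GRAY).astype(np.float32)
    # brass cap ring patch + ring: phase shift rel w8
    p=g[205:300,313:337]
    b=g[205:222,325].astype(int)
    if n=='w4': ref=p
    sh=cv2.phaseCorrelate(ref,p,cv2.createHanningWindow(p.shape[::-1],cv2.CV_32F))
    q=g[262:300,310:340];
    if n=='w4': rq=q
    print(n,sh,cv2.phaseCorrelate(rq,q,cv2.createHanningWindow(q.shape[::-1],cv2.CV_32F)),b)
E
```

```text
[ 533.25  -181.389   84.967] 16.85 [-1.536 -0.167 13.752] [0.09  0.485 0.027] 0.16286093407245156
[[ 537.35 -193.25    8.91]]
tip [ 533.922 -182.05    13.868]
w4 ((0.0, 0.0), 1.0) ((0.0, 0.0), 1.0) [ 78  82  77  84  84 143 161 109  91  91  79  75  91  78  75  74  91]
w6 ((-0.062108673726800845, 0.07959627442025408), 0.988112736079428) ((0.03834306133036236, 0.1961345674410886), 1.0093739779790243) [ 82  86  81  88  87 146 164 112  94  94  82  78  93  90  80  78  93]
w8 ((0.0085834951028545, 0.08811916573110778), 0.9998998025225269) ((0.0281899227466198, 0.202395563673182), 1.0275771657625834) [ 83  86  82  88  88 146 164 112  94  94  83  79  93  90  82  78  93]
w9 ((-0.05179614624550588, 0.17967797974830546), 0.9935415807283587) ((-0.02705516526970797, 0.003754845499059911), 1.0600260563691457) [ 82  81  81  88  96 176 151 105  94  95  84  80  78  94  83  80  86]
w10 ((-0.006030244455144995, -0.0038685107475657787), 1.0117869542704687) ((0.19814975422545267, -0.0031636396683545343), 1.0852255209287007) [ 89  82  83  82  96 177 152 106  95  88  88  89  80  86  88  81  78]
w11 ((0.087883430035685, 0.02442889615927868), 1.029671931432353) ((0.02955013570820597, -0.06250400982008131), 1.000466488202413) [ 89  90  83  81  96 177 135 100  94  88  88  83  79  86  87  81  78]
```

View pics/w11s.png

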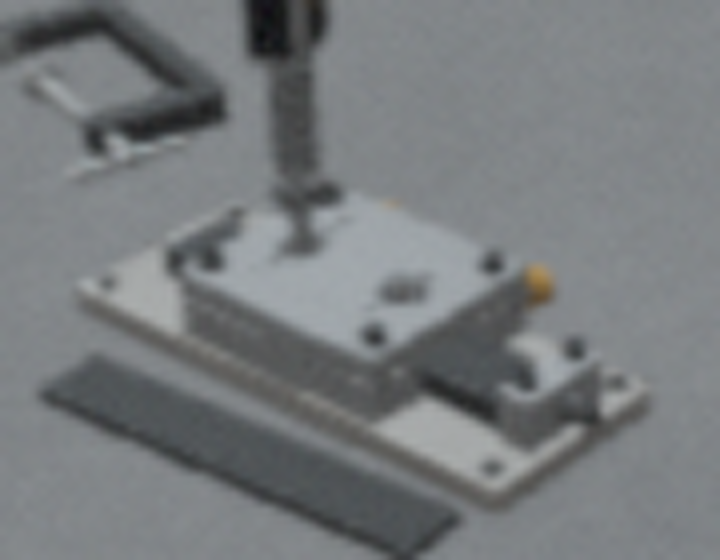

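View pics/w11.png

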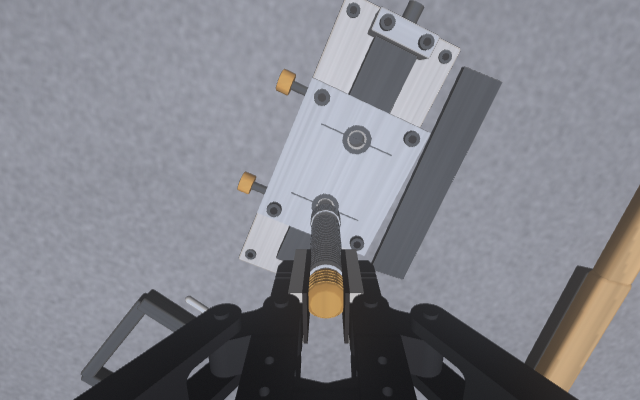

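```bash
python3 - <<'E'
from h import *
for n in ['w4','w8','w9','w10','w11']:
    im=np.load(n+'.npz')['im'].astype(int)
    print(n,im[312:324,325,0]-im[312:324,325,2],im[262:274,325,0]-im[262:274,325,2], 'noseTop',im[192:212,325].sum(1)//3, 'cols',im[300,300:312,0]-im[300,300:312,2],im[300,338:350,0]-im[300,338:350,2])
E
```

```text
w4 [ 97  97  97  97  97  96  27  -7 -11 -11 -10 -10] [  0   0  -9 -18 -19  -6  23  39  65  47  65  47] noseTop [124  94  88  88  88  88  89  89  89  89  89  89  86  78  83  78  85  85
 144 163] cols [  1   1   2   2   2   2   3   4  42  89  93 100] [100 102  99  95  94  46   7   2   2   2   1   1]
w8 [ 97  97  98  97  98  97  30  -5 -10 -10 -10 -11] [  0  -1 -10 -17 -19  -6  24  38  65  46  65  47] noseTop [112  95  93  94  93  93  93  94  93  93  94  95  90  84  87  83  89  89
 148 166] cols [  1   2   1   1   2   2   3   4  42  89  92 100] [102 102 100  96  95  46   6   2   2   2   1   1]
w9 [ 97  97  98  97  98  99  28  -7 -11 -11 -11 -11] [  0   0  -9 -18 -19  -6  24  38  64  46  65  47] noseTop [198 128 105 105 105 146 120  97  94  95  94  88  87  83  82  82  88  97
 179 153] cols [ 1  1  1  2  2  2  2  4 42 89 92 99] [101 102  99  96  95  47   6   2   2   2   2   1]
w10 [ 98  97  97  98  98  98  30  -7 -11 -11 -11 -11] [ -1  -1  -9 -17 -19 -12  21  37  65  46  52  54] noseTop [199 150 112 106 105 105 160 113  93  94  94  89  91  90  83  84  82  96
 180 153] cols [ 1  1  1  1  3  2  3  3 41 89 92 99] [101 102 100  96  94  47   6   2   2   2   2   2]
w11 [ 98  97  97  98  97  98  29  -7 -11 -11 -11 -11] [ -1  -1 -10 -18 -19 -12  22  37  64  47  52  54] noseTop [198 168 117 105 105 105 146 120  97  95  94  87  91  89  91  84  82  97
 180 137] cols [  1   1   2   2   2   2   2   3  40  90  92 100] [101 102  99  95  95  47   6   3   2   2   1   1]
```

Emit:
jog_arm --pt "0 0 0 0.01 0 0 0" --pt "0 0 0 0 0 0 0"

```text
clock: 17.15
eef_pos: [533.2, -181.4, 84.9]
tcp_rot: [-0.669, 1.569, -0.338]
contact_force: [-2.1, 1.3, 14.0]
opening: 0.161
```

Emit:
jog_arm --pt "0 0 0 0.01 0 0 0" --pt "0 0 0 0 0 0 0"

```text
clock: 17.35
eef_pos: [533.2, -181.4, 84.8]
tcp_rot: [-0.653, 1.569, -0.322]
contact_force: [-2.0, 0.4, 14.6]
opening: 0.161
```

Emit:
jog_arm --pt "0 0 0 0.01 0 0 0" --pt "0 0 0 0 0 0 0"

```text
clock: 17.55
eef_pos: [533.2, -181.4, 84.7]
tcp_rot: [-0.671, 1.569, -0.34]
contact_force: [-2.4, -0.3, 14.7]
opening: 0.158
```

Pressed with net force of about 16.3 N (trip is at about 15 N). The TCP has gone down about 9 mm since contact with no slip in the grip. Now I lift straight out.

Emit:
jog_arm --pt "0 0 0 -0.2 0 0 0" --pt "0 0 0 -0.4 0 0 0" --pt "0 0 0 -0.4 0 0 0" --pt "0 0 0 -0.4 0 0 0" --pt "0 0 0 -0.4 0 0 0" --pt "0 0 0 -0.4 0 0 0" --pt "0 0 0 -0.4 0 0 0" --pt "0 0 0 -0.4 0 0 0" --pt "0 0 0 -0.5 0 0 0" --pt "0 0 0 -1 0 0 0" --pt "0 0 0 -1 0 0 0" --pt "0 0 0 -1 0 0 0" --pt "0 0 0 0 0 0 0" --pt "0 0 0 0 0 0 0"

```text
clock: 18.95
eef_pos: [532.4, -181.1, 148.8]
tcp_rot: [-0.705, 1.57, -0.374]
contact_force: [0.1, -0.2, -1.9]
opening: 0.157
```

```bash
python3 look.py w12;python3 - <<'E'
from h import *
go([526.3,306,190],18.9);print(r.sense()['qpos'])
E
```

```text
[ 532.423 -181.107  148.769] 18.95 [ 0.063 -0.169 -1.94 ] [-0.004  0.012 -0.02 ] 0.15677614322582786
[[ 533.35 -181.55    9.47]]
tip [ 533.001 -181.739   77.669]
pose [ 531.97  -180.948  148.099] 
 [[-0.    -0.325  0.946]
 [ 0.     0.946  0.325]
 [-1.     0.    -0.   ]]
turn deg [ 0.06  -0.022 -0.017] then shift cm [-4.19  46.253 15.237]
[-0.331  0.308  1.816 -0.     1.018 -0.661]
```

View pics/w12.png

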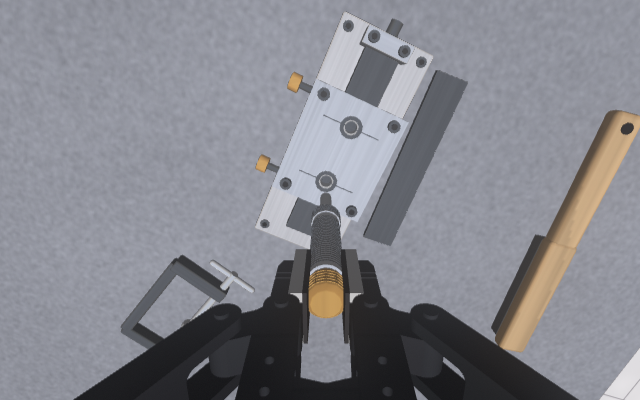

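The nose is out and clear above the open bush at (326,181). Next I rise above the standing tools and return to the block.

Emit:
jog_arm --pt "0 0 0 -2 0 0 0" --pt "0 0 0 -3 0 0 0" --pt "0 0 0 -3 1 0.5 0" --pt "0 0 0 0 3 1 0" --pt "0 0 0 0 3 1 0" --pt "0 0 0 0 3 1 0" --pt "0 0 0 0 3 1 0" --pt "0 0 0 0 3 1 0" --pt "0 0 0 0 3 1 0" --pt "0 0 0 0 3 1 0" --pt "0 0 0 0 3 1 0" --pt "0 0 0 0 3 1 0" --pt "0 0 0 0 3 1 0" --pt "0 0 0 0 3 1 0" --pt "0 0 0 0 3 1 0" --pt "0 0 0 0 3 1 0" --pt "0 0 0 0 3 1 0" --pt "0 0 0 0 3 0.7 0" --pt "0 0 0 0 0.2 0 0" --pt "0 0 0 0 0 0 0"

```text
clock: 21.05
eef_pos: [525.3, 305.6, 227.6]
tcp_rot: [-2.791, 1.569, -2.459]
contact_force: [0.4, -0.5, -2.2]
opening: 0.159
```

Emit:
jog_arm --pt "0 0 0 0 0 0 0" --pt "0 0 0 0 0 0 0"

```text
clock: 21.25
eef_pos: [526.0, 304.2, 228.3]
tcp_rot: [-2.405, 1.57, -2.075]
contact_force: [-0.3, -0.1, -2.6]
opening: 0.155
```

```bash
python3 - <<'E'
from h import *
s=r.sense();p,M=tcp(s);print(p,M,s['clock'],s['contact_force'])
im,d=r.grab_frame('wrist');K,T=camT('wrist',s);save(im,'w13.png');np.savez('w13.npz',im=im,d=d,K=K,T=T)
hsv=cv2.cvtColor(im,cv2.COLOR_RGB2HSV);v,u=np.mgrid[:400,:640];W=pts(K,T,u,v,d)
m=(hsv[...,0]<17)&(hsv[...,1]>90)&(abs(W[...,2]-54.6)<6)&(u>270)&(u<390)&(v<300)
xy=np.array([plane(K,T,a,b,56)[:2] for b,a in np.argwhere(m)]);print(cv2.minAreaRect(xy.astype(np.float32)))
save(cv2.resize(im[100:260,250:410],(600,600),interpolation=cv2.INTER_CUBIC),'w13c.png')
E
```

```text
[525.992 304.218 228.266] [[-0.    -0.324  0.946]
 [-0.     0.946  0.324]
 [-1.    -0.    -0.   ]] 21.25 [-0.272 -0.121 -2.594]
((537.4545288085938, 273.9610595703125), (51.30424880981445, 128.48428344726562), 18.970529556274414)
```

View pics/w13.png

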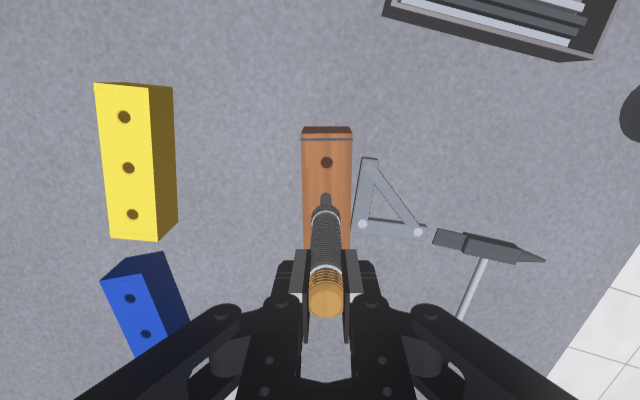

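View pics/w13c.png

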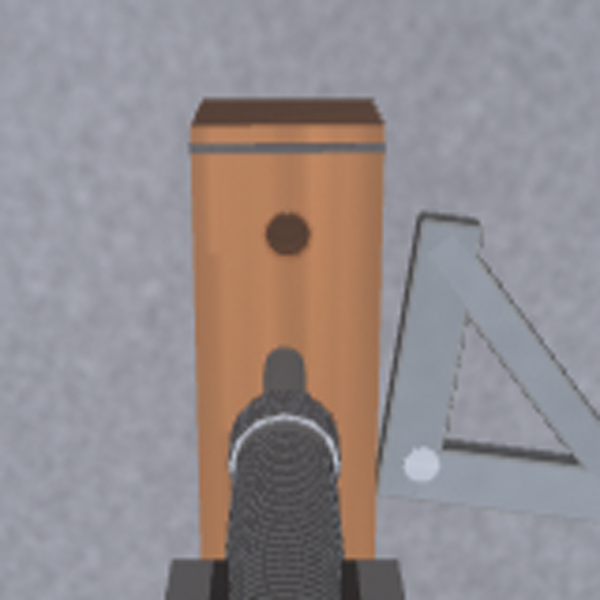

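The empty hole is visible at (326.5,162); the punch nose is at (326,195).

```bash
cat > hole.py <<'E'
from h import *
import sys
n=sys.argv[1]
s=r.sense();p,M=tcp(s);print(p,s['clock'],s['contact_force'])
im,d=r.grab_frame('wrist');K,T=camT('wrist',s);save(im,n+'.png');np.savez(n+'.npz',im=im,d=d,K=K,T=T)
rc=rectify(im,K,T,495,275,555,340,56,.1);save(rc,n+'r.png')
g=cv2.cvtColor(rc,cv2.COLOR_RGB2GRAY);cs=cv2.HoughCircles(cv2.GaussianBlur(g,(9,9),2),cv2.HOUGH_GRADIENT,1,200,param1=60,param2=12,minRadius=50,maxRadius=70)
print('hole',None if cs is None else cs[0][:3]*.1+[495,275,0])
off=M@np.array([71.1,-.75,.3]);print('tip',p+off)
if cs is not None:
    h=np.r_[cs[0][0][:2]*.1+[495,275],56];print('shift y,z cm',(M.T@(h-p-off))/10)
E
python3 hole.py w14
```

```text
[526.058 304.263 228.331] 21.3 [ 0.425  0.006 -2.057]
hole None
tip [526.574 303.631 157.231]
```

View pics/w14r.png

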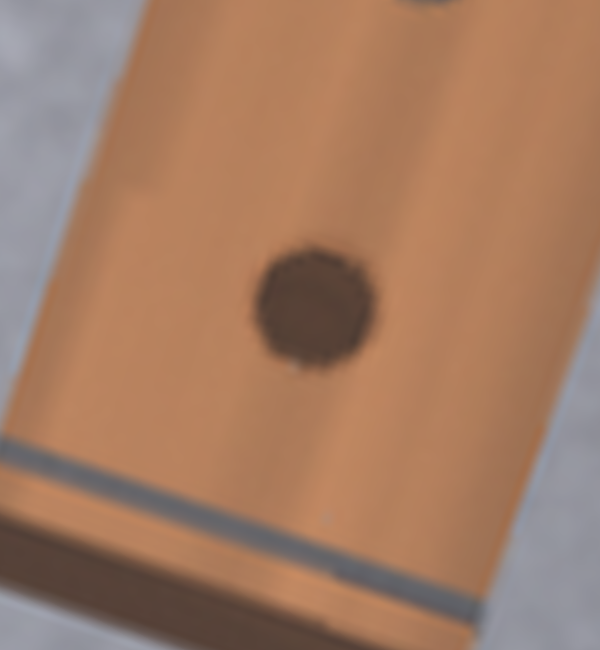

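Emit:
jog_arm --pt "0 0 0 1.5 0.1 0.02 0" --pt "0 0 0 2.5 0.1 0.03 0" --pt "0 0 0 2.5 0 0 0" --pt "0 0 0 1.7 0 0 0" --pt "0 0 0 0.8 0 0 0" --pt "0 0 0 0.4 0 0 0" --pt "0 0 0 0 0 0 0" --pt "0 0 0 0 0 0 0" --pt "0 0 0 0 0 0 0"

```text
clock: 22.25
eef_pos: [526.3, 307.6, 135.3]
tcp_rot: [0.19, 1.569, 0.521]
contact_force: [0.8, -0.3, -1.1]
opening: 0.154
```

```bash
sed -i 's/<17/<17/' hole.py; python3 hole.py w15
```

```text
[526.305 307.639 135.303] 22.25 [ 0.829 -0.313 -1.138]
hole [[538.45 286.25   6.33]
 [526.15 306.15   6.01]]
tip [526.93  307.083  64.203]
shift y,z cm [ 0.82  -2.345  0.412]
```

View pics/w15r.png

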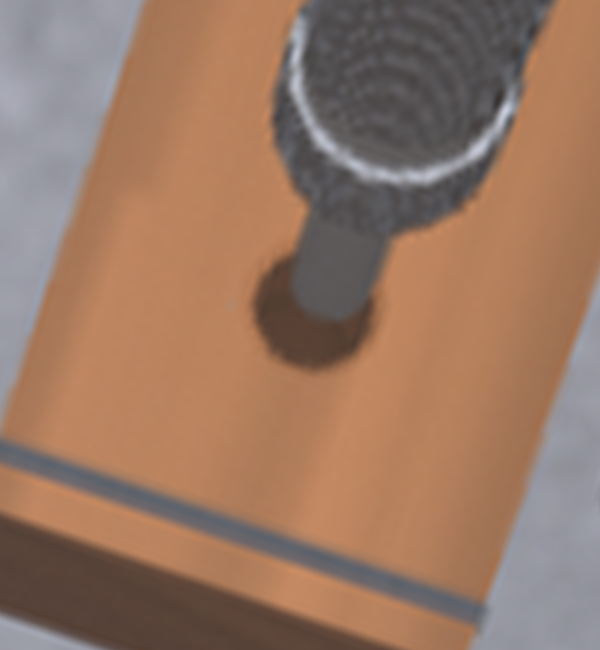

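View pics/w15.png

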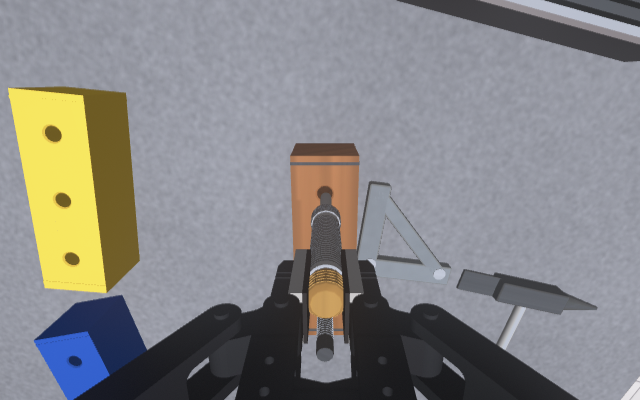

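Emit:
jog_arm --pt "0 0 0 0 -0.08 -0.09 0" --pt "0 0 0 0.3 0 0 0" --pt "0 0 0 0.3 0 0 0" --pt "0 0 0 0 0 0 0" --pt "0 0 0 0 0 0 0"

```text
clock: 22.8
eef_pos: [525.0, 306.2, 128.2]
tcp_rot: [-3.018, 1.57, -2.687]
contact_force: [-0.6, -1.5, -1.3]
opening: 0.161
```

```bash
python3 hole.py w16
```

```text
[525.033 306.238 128.164] 22.8 [-0.604 -1.481 -1.344]
hole [[526.25 305.75   6.01]
 [534.65 287.45   6.81]]
tip [525.535 305.614  57.064]
shift y,z cm [ 0.106 -0.01   0.072]
```

View pics/w16r.png

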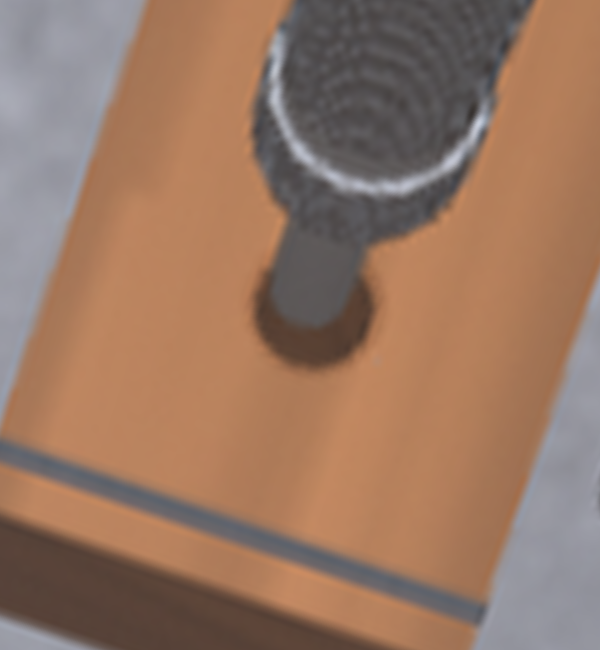

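Emit:
jog_arm --pt "0 0 0 0.2 0 0.06 0" --pt "0 0 0 0.3 0 0 0" --pt "0 0 0 0.3 0 0 0" --pt "0 0 0 0 0 0 0" --pt "0 0 0 0 0 0 0"

```text
clock: 23.35
eef_pos: [525.6, 306.4, 120.2]
tcp_rot: [-2.912, 1.57, -2.581]
contact_force: [0.0, -0.8, -1.8]
opening: 0.158
```

```bash
python3 hole.py w17
```

```text
[525.629 306.415 120.195] 23.35 [ 0.044 -0.759 -1.834]
hole [[526.95 305.65   6.54]
 [547.25 293.65   6.59]]
tip [526.136 305.791  49.095]
shift y,z cm [-0.691 -0.04   0.072]
```

View pics/w17r.png

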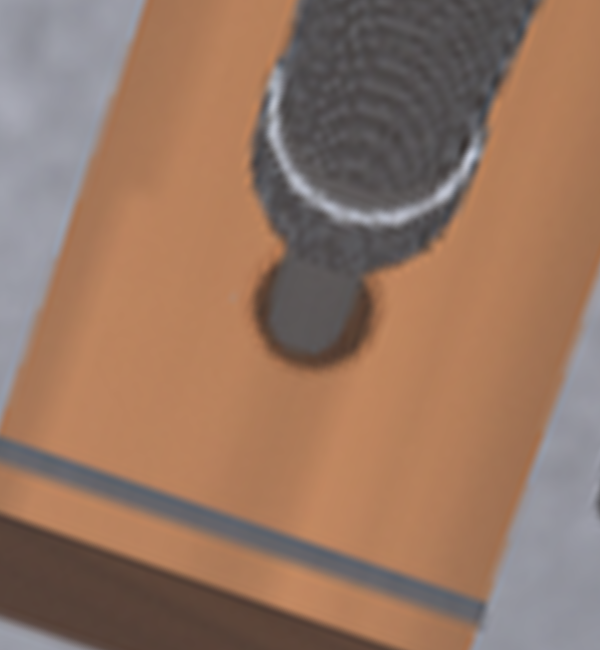

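Emit:
jog_arm --pt "0 0 0 0.4 -0.01 0.02 0" --pt "0 0 0 0.5 0 0 0" --pt "0 0 0 0 0 0 0"

```text
clock: 23.7
eef_pos: [525.4, 306.1, 110.4]
tcp_rot: [-2.926, 1.569, -2.595]
contact_force: [-0.5, -0.3, -1.2]
opening: 0.16
```

Emit:
jog_arm --pt "0 0 0 0.5 0 0 0" --pt "0 0 0 0.5 0 0 0" --pt "0 0 0 0 0 0 0"

```text
clock: 24.0
eef_pos: [525.4, 306.2, 100.4]
tcp_rot: [-2.933, 1.569, -2.602]
contact_force: [-0.9, -0.2, -1.8]
opening: 0.16
```

Emit:
jog_arm --pt "0 0 0 0.5 0 0 0" --pt "0 0 0 0.5 0 0 0" --pt "0 0 0 0.3 0 0 0" --pt "0 0 0 0 0 0 0" --pt "0 0 0 0 0 0 0"

```text
clock: 24.5
eef_pos: [525.9, 306.5, 88.3]
tcp_rot: [-3.034, 1.571, -2.703]
contact_force: [-0.9, 0.2, -0.7]
opening: 0.16
```

Emit:
jog_arm --pt "0 0 0 0.2 0 0 0" --pt "0 0 0 0.15 0 0 0" --pt "0 0 0 0 0 0 0" --pt "0 0 0 0 0 0 0"

```text
clock: 24.9
eef_pos: [525.9, 306.4, 84.9]
tcp_rot: [-2.972, 1.571, -2.641]
contact_force: [-0.8, 0.0, -1.7]
opening: 0.156
```

Emit:
jog_arm --pt "0 0 0 0.08 0 0 0" --pt "0 0 0 0 0 0 0" --pt "0 0 0 0 0 0 0"

```text
clock: 25.2
eef_pos: [525.9, 306.4, 84.1]
tcp_rot: [-2.511, 1.571, -2.181]
contact_force: [0.5, -1.1, -2.2]
opening: 0.16
```

Emit:
jog_arm --pt "0 0 0 0.05 0 0 0" --pt "0 0 0 0 0 0 0" --pt "0 0 0 0 0 0 0"

```text
clock: 25.5
eef_pos: [525.9, 306.4, 83.6]
tcp_rot: [3.036, 1.571, -2.917]
contact_force: [0.5, -0.2, -2.0]
opening: 0.159
```

Emit:
jog_arm --pt "0 0 0 0.05 0 0 0" --pt "0 0 0 0 0 0 0" --pt "0 0 0 0 0 0 0"

```text
clock: 25.8
eef_pos: [526.0, 306.4, 83.1]
tcp_rot: [0.236, 1.571, 0.567]
contact_force: [0.3, 0.3, -0.8]
opening: 0.161
```

Emit:
jog_arm --pt "0 0 0 0.03 0 0 0" --pt "0 0 0 0 0 0 0" --pt "0 0 0 0 0 0 0"

```text
clock: 26.1
eef_pos: [526.0, 306.5, 83.1]
tcp_rot: [0.099, 1.571, 0.429]
contact_force: [-0.7, -0.9, 3.6]
opening: 0.162
```

The shoulder touched the block at TCP z 83.1, the same height as at the grasp. I release now and back straight up.

Emit:
jog_arm --pt "0 0 0 0 0 0 0.4" --pt "0 0 0 0 0 0 0.6" --pt "0 0 0 0 0 0 0.8" --pt "0 0 0 0 0 0 1" --pt "0 0 0 0 0 0 1" --pt "0 0 0 0 0 0 1" --pt "0 0 0 0 0 0 1" --pt "0 0 0 0 0 0 1" --pt "0 0 0 0 0 0 1" --pt "0 0 0 0 0 0 1"

```text
clock: 27.1
eef_pos: [525.9, 306.4, 82.8]
tcp_rot: [-2.582, 1.571, -2.251]
contact_force: [0.5, 0.1, 0.9]
opening: 1.0
```

Emit:
jog_arm --pt "0 0 0 -0.5 0 0 1" --pt "0 0 0 -1 0 0 1" --pt "0 0 0 -2 0 0 1" --pt "0 0 0 -2.5 0 0 1" --pt "0 0 0 -2.5 0 0 1" --pt "0 0 0 -2.5 0 0 1" --pt "0 0 0 -2.5 0 0 1" --pt "0 0 0 -1 0 0 1" --pt "0 0 0 0 0 0 1" --pt "0 0 0 0 0 0 1"

```text
clock: 28.1
eef_pos: [525.5, 306.2, 227.1]
tcp_rot: [-2.987, 1.57, -2.657]
contact_force: [0.2, -0.2, 0.1]
opening: 1.002
```

```bash
python3 - <<'E'
from h import *
s=r.sense();p,M=tcp(s);print(p,s['clock'],s['contact_force'],s['opening'])
im,d=r.grab_frame('wrist');K,T=camT('wrist',s);save(im,'w20.png');np.savez('w20.npz',im=im,d=d,K=K,T=T)
hsv=cv2.cvtColor(im,cv2.COLOR_RGB2HSV);v,u=np.mgrid[:400,:640];W=pts(K,T,u,v,d)
top=(hsv[...,0]>14)&(hsv[...,0]<32)&(hsv[...,1]>80)&(u>295)&(u<355)&(v>150)&(v<330)&(W[...,2]>140);print('cap',W[top].mean(0),np.percentile(W[top][:,2],[50,95]))
a,_=r.grab_frame('scene');b,_=r.grab_frame('top')
a0=np.load('scene0.npz')['im'];b0=np.load('top0.npz')['im']
save(np.hstack([cv2.resize(a[195:285,380:490],(400,330)),cv2.resize(a0[195:285,380:490],(400,330))]),'fin_s.png')
save(b,'fin_t.png')
for x,y in((a,a0),(b,b0)):
    D=(np.abs(x.astype(int)-y).max(2)>40).astype(np.uint8);n,l,st,c=cv2.connectedComponentsWithStats(D);print([tuple(q) for q in st[1:] if q[4]>6])
E
```

```text
[525.514 306.2   227.08 ] 28.1 [ 0.225 -0.233  0.066] 1.0021494640661597
cap [525.991 307.343 145.895] [144.873 146.59 ]
[(np.int32(530), np.int32(25), np.int32(14), np.int32(16), np.int32(108)), (np.int32(436), np.int32(38), np.int32(20), np.int32(13), np.int32(185)), (np.int32(476), np.int32(42), np.int32(55), np.int32(24), np.int32(862)), (np.int32(392), np.int32(54), np.int32(30), np.int32(48), np.int32(892)), (np.int32(413), np.int32(58), np.int32(22), np.int32(18), np.int32(103)), (np.int32(443), np.int32(63), np.int32(10), np.int32(15), np.int32(64)), (np.int32(476), np.int32(62), np.int32(8), np.int32(4), np.int32(12)), (np.int32(449), np.int32(65), np.int32(71), np.int32(108), np.int32(2920)), (np.int32(516), np.int32(69), np.int32(9), np.int32(5), np.int32(17)), (np.int32(619), np.int32(99), np.int32(21), np.int32(28), np.int32(222)), (np.int32(628), np.int32(118), np.int32(12), np.int32(16), np.int32(90))]
[(np.int32(70), np.int32(120), np.int32(193), np.int32(280), np.int32(21014)), (np.int32(70), np.int32(150), np.int32(2), np.int32(8), np.int32(8)), (np.int32(61), np.int32(152), np.int32(8), np.int32(36), np.int32(187)), (np.int32(95), np.int32(188), np.int32(4), np.int32(20), np.int32(64)), (np.int32(100), np.int32(207), np.int32(9), np.int32(2), np.int32(13)), (np.int32(104), np.int32(327), np.int32(14), np.int32(50), np.int32(201)), (np.int32(0), np.int32(339), np.int32(48), np.int32(61), np.int32(1286)), (np.int32(28), np.int32(342), np.int32(31), np.int32(23), np.int32(484)), (np.int32(25), np.int32(353), np.int32(3), np.int32(4), np.int32(9)), (np.int32(280), np.int32(380), np.int32(50), np.int32(20), np.int32(636)), (np.int32(331), np.int32(393), np.int32(9), np.int32(7), np.int32(31))]
```

View pics/fin_s.png

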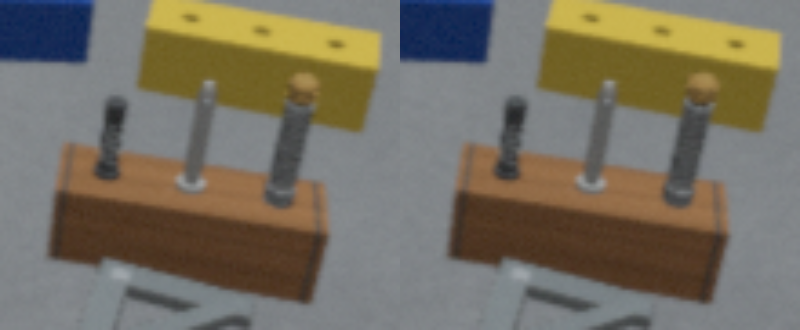

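View pics/w20.png

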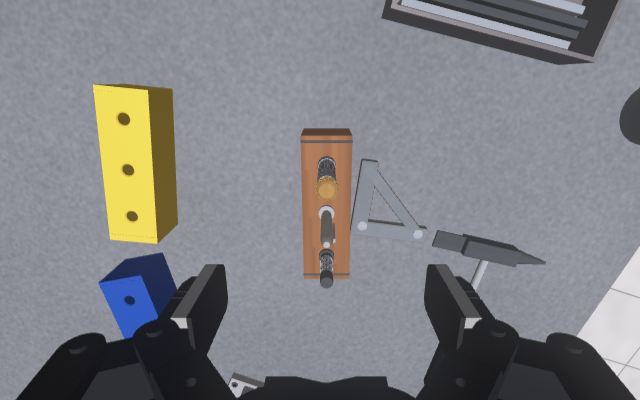

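View pics/fin_t.png

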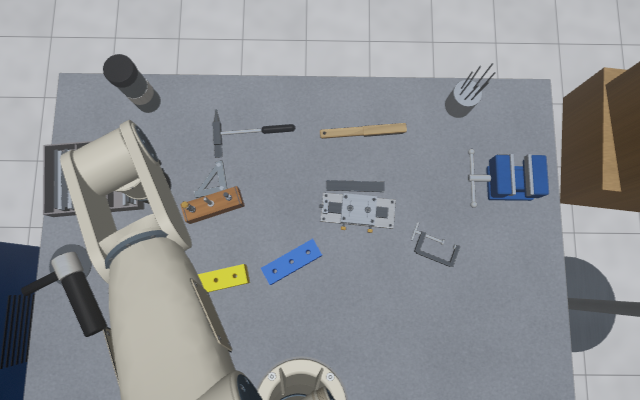

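```bash
python3 -c "
from h import *
print(r.sign_off(), r.sense()['clock'])"
```

```text
the job is handed in; nothing more can be done
the job is handed in; nothing more can be done
```

I pressed the centre punch through the open-end bush, stood it back in its hole in the wooden block, and handed the job in. The clock read about 28 s at the last check. I did not see the mark itself; I judge that the punch tripped from force and travel.

- **Press:** The nose met the strip at a TCP height of about 94.2 mm. I then pressed down about 9 mm to 84.7 mm, with no slip of the punch in the grip. The net force reached about 16.3 N, against a trip point of about 15 N and a limit of 25 N. Sideways force on the bush stayed at about 2 N.
- **Disagreement:** Between 85.7 and 85.0 mm the force stayed flat for a moment, while the measured travel kept growing. Going by force the nose was in about 8.7 mm, and going by travel about 9 mm. Both are past the 7.5 mm trip.
- **Return:** I lifted the punch straight out and stood it back in the same hole, hole_2. The shoulder touched the block at 83.1 mm, the same height at which I had gripped it.
- **Last checks:** The final pictures show the punch upright as before, and the gripper open about 80 mm above its cap with no force on it. Comparing the scene camera before and after showed no change in the other tools and loose things. In the top view the arm hides part of the bench, but nothing visible there had moved.

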